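# Close the sprung bench mould on its dowels and hold it shut

## Robot

A 6-joint arm with a two-finger parallel gripper is mounted at the origin on the work surface; the furniture and walls round the work are solid. World frame = base frame: x ahead of the robot, y to its left, z up, the work surface at z = 0. Lengths are in m, angles in rad, forces in N, time in s.
With the tool pointing down it reaches from about 0.425 to 0.925 m from the base axis. Payload 12.5 kg.
Tool frame: the origin (TCP) lies midway between the tips of the shut fingers; the grasp point (between the pads) lies 19 mm behind it (manip.pinch_z is the distance from the TCP to the grasp point, in m); z points along the fingers, y is the line along which they close (so a half turn about z gives the same grasp; the last joint's range is limited). The gripper opens to 85 mm and grips with 20 to 120 N. Pads are 22 mm wide; open, the fingers measure 114 mm over their backs; the gripper's body (76 mm by 85 mm) begins 54 mm behind the grasp point. The pads swing forward as they close: fully open they stand 13 mm farther back than shut.
Start: joints at [-1.376, 0.491, 1.559, -0, 1.092, -0.106], TCP at [0.185, -0.597, 0.192] pointing down, gripper open.
Joint ranges: [-3.1, 3.1], [-0.84, 2.19], [0.05, 2.79], [-1.13, 4.28], [0.06, 2.93], [-2.69, 2.69]. Speed limits (rad/s): [2.22, 2.22, 2.79, 3.14, 3.14, 3.14].

## Interface

Orientations are given as a rotation vector (axis times angle).
In Python, from station import manip gives the robot as it stands.
- The arm moves only by the tool carry_out, never from a script. Its argument "rows" is a list of rows, each a list of 7 numbers: the shift along the tool's x, y, z in mm, then the turn, a rotation vector about the tool's x, y, z in rad, then the closure in counts, from 0 (fully open) to 255 (shut). A call has 1 to 10 rows; each row is the pose to reach, as a shift and turn from the pose commanded when the call began, along the tool's axes at that moment; what a row does not reach only later rows make up. A row lasts 1/12 s, in which the tool goes at most 41.7 mm and 7.16 degrees, less where a joint would pass 70% of its speed; a pose out of reach is approached as far as the arm can. A call with a gripper value outside its range is refused whole. The fingers move at their own pace and stop on an object; the grip force is fixed at half the most. Time passes only in rows, so rows that repeat a pose let the fingers close. It gives the time, the measured TCP pose, the force, the opening and the grip force at its end, in the units of the state.
- manip.get_obs(): the state, without advancing time (a new reading comes with each control period).
- manip.get_image(name): name is "side" or "top"; returns the picture (420x560x3 uint8, red, green, blue); there is no depth.
- manip.camera_model(name): a dict with "intrinsics" (3x3 intrinsics, pixels), "rvec" (rotation vector, rad) and "tvec" (3), from world to camera coordinates, as OpenCV has them. Camera axes: x right, y down, z forward; pixel columns grow to the right and rows downward; lengths in m; the calibration is good to about 2 mm. A picture is of the moment at which its call begins. camera_model takes no time and is no camera call.
- manip.sign_off(): hands the job in; it is judged then, once.
The state is a dict: "clock": time; "joint_pos": joint angles; "dq": joint speeds; "tau": joint torques, N m; "tcp_pos": TCP position; "orientation": TCP orientation; "ft_force": force on the tool from outside, world axes, zero at the start; "torque": the same for the moment, N m; "finger_gap": finger opening in m; "gripper_force": force on a finger pad.
Only numpy, scipy, OpenCV 4.12 (cv2) and the standard library are available. Lean on these libraries where they do the work, as an engineer would, in place of code of your own. Each camera call takes 0.05 s, during which the arm holds its last target. There are 200 camera calls.

## Task

Two loose aluminium upper mould halves lie on the bench: take the longer one, whose two holes match the dowels of the bolted-down lower half, and set it onto the dowels the right way round, big hole over big dowel. A spring ejector pushes the halves apart, so press the pair fully closed, face to face, and finish while you are still holding it pressed shut. Leave the shorter upper half, the sanding block, the bush and the bottle where they are.

Things in the scene. Friction and masses are not known exactly. Their poses are not given: they have to be found in the camera images.
- upper_half_rib (a point): Centre of the grip rib of the longer upper half (to use), 41 mm above its underside. Loose aluminium block 60 (x) x 96 (y) x 26 mm, about 0.33 kg; rib on top, in the middle: 16 mm wide (x), 44 mm long (y), from 26 to 56 mm above the underside. Vertical through holes at y = +34 mm (big) and -34 mm (small); a tab (18 x 8 x 12 mm) at the +y end. Lies underside down; z up.
- hole_big (a point): Centre of the big hole (13.6 mm) of the longer upper half, at the underside. Axes as the block's.
- hole_small (a point): Centre of the small hole (9.6 mm) of the longer upper half, at the underside. Axes as the block's.
- mould_face (a point): Centre of the upward parting face of the fixed lower half, 44 mm above the bench: aluminium block 60 (x) x 96 mm (y) on a dark steel shoe of 80 x 130 x 10 mm with four bolt heads. A tab like the upper half's is at its +y end, by the big dowel. When closed, the upper half's axes lie along these and its underside on this face.
- dowel_big (a point): Axis of the big steel dowel, at the parting face: 12 mm in diameter, 16 mm high, its last 5 mm tapering to 6 mm; at y = +34 mm from the face's centre. Axes as the face's.
- dowel_small (a point): Axis of the small steel dowel, at the parting face: 8 mm in diameter, 16 mm high, its last 5 mm tapering to 2 mm; at y = -34 mm from the face's centre. Axes as the face's.
- ejector (a joint): Brass ejector button, 18 mm across, in the middle of the lower half's face. 0: fully out, 6 mm proud of the face; 0.006: flush (m, grows as it is pressed down). Spring: 7 N fully out, 10 N flush, so the upper half's own weight does not close the mould, which opens by 6 mm when let go.
- short_half_rib (a point): Centre of the grip rib of the shorter upper half (leave it): a loose aluminium block 60 x 76 x 26 mm with the same rib, two equal 9.6 mm holes 50 mm apart and no tab; 41 mm above its underside.
- sand_block: Black rubber sanding block 42 x 70 x 30 mm, loose; origin at the centre of its underside. Leave it.
- bush: Plain tan bush, 30 mm across, 22 mm high, loose; origin at the centre of its underside. Leave it.
- bottle: Small dropper bottle, 33 mm across, 102 mm high, loose, standing; origin at the centre of its underside. Leave it.

How it is judged:
By the outcome, as a careful person would: the job done as asked, in the order asked, and still so for the second after the job is handed in, while the arm keeps its last pose, push and grip.
It also fails if it takes over 42 s, if anything falls off the work surface, if the arm or the gripper's body presses on something with over 40 N, if the wrist force passes 120 N, or if a joint passes its speed limit or range.

## Working session

There is one attempt and no reset: what is moved stays moved. The work goes in short steps, Python scripts to look and compute and a tool call to move; the robot and the scene stay as the last step left them, time stands still between calls to the robot, and variables do not carry over. Pictures are saved under pics/ and viewed, at most 10 in all, crops included, and the job is handed in when it is done.

Besides the shell and the picture viewer there is one more tool, called after "Emit:" by a JSON object that holds its "api" and its "payload". carry_out: Moves the arm, as the interface text tells. Its arguments: {"type":"object","properties":{"rows":{"type":"array","items":{"type":"array","items":{"type":"number"}}}},"required":["rows"]}

```bash
mkdir -p pics; python3 - <<'E'
from station import manip
import cv2
for n in("top","side"):
    im=manip.get_image(n); cv2.imwrite(f"pics/{n}0.png",cv2.resize(im[:,:,::-1],(784,588),interpolation=cv2.INTER_CUBIC))
    print(n,manip.camera_model(n))
o=manip.get_obs();print(o["tcp_pos"],o["orientation"],o["clock"])
E
```

```text
top {'intrinsics': array([[444.75946905,   0.        , 278.06742054],
       [  0.        , 444.75946905, 212.86028605],
       [  0.        ,   0.        ,   1.        ]]), 'rvec': array([ 1.50119972, -2.3258544 ,  0.63848317]), 'tvec': array([0.25035377, 0.45596957, 0.82868203])}
side {'intrinsics': array([[408.89331933,   0.        , 279.89965333],
       [  0.        , 408.89331933, 210.59907579],
       [  0.        ,   0.        ,   1.        ]]), 'rvec': array([ 2.3090747 , -0.03295614,  0.00710044]), 'tvec': array([-0.52138806,  0.06743136,  0.95087105])}
[ 0.18517273 -0.59668644  0.19117042] [-3.10514344e+00 -4.70620317e-01  6.71895941e-05] 0.1
```

View pics/top0.png

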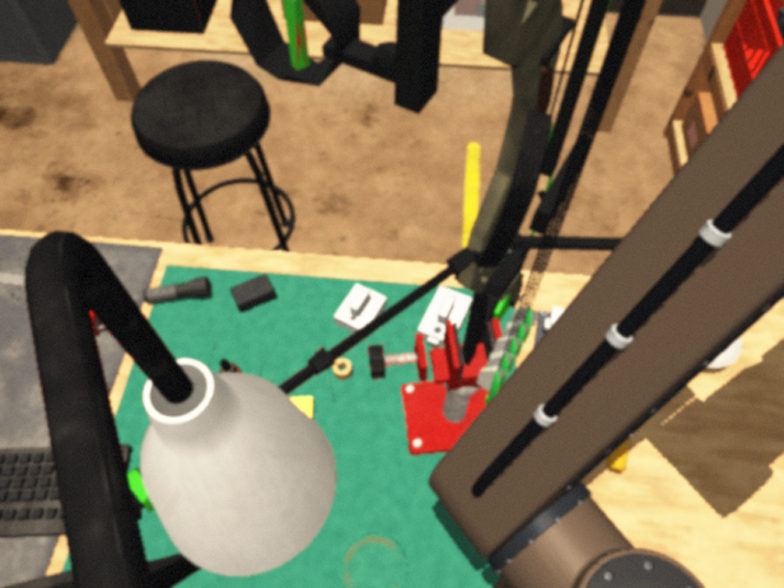

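View pics/side0.png

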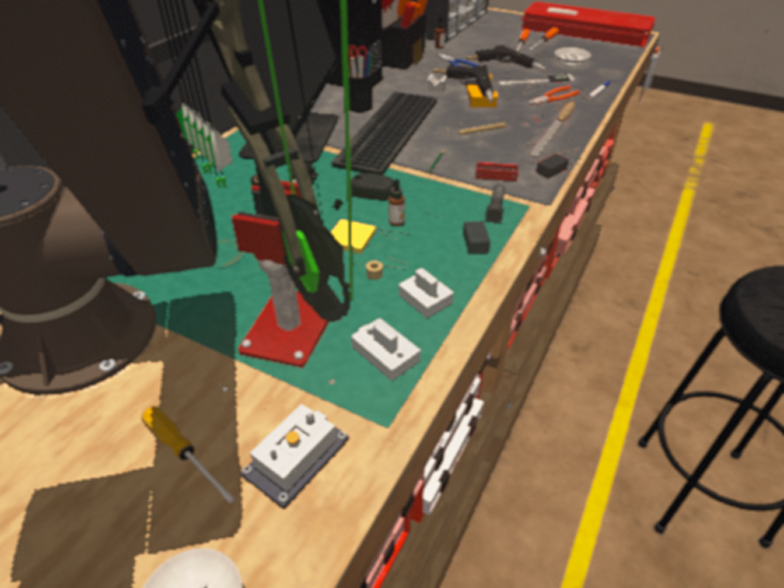

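The side view shows the lower half at about (293,445). The two loose halves are at (385,347) and (426,291), and a bow on a stand is nearby. The top view shows the halves at (445,315) and (360,307). Next I'll enlarge these areas and set up the geometry.

```bash
cat > h.py <<'E'
import numpy as np, cv2
from station import manip
def cam(n):
    c=manip.camera_model(n); R=cv2.Rodrigues(np.array(c["rvec"]))[0]; return np.array(c["intrinsics"]),R,np.array(c["tvec"])
def w(n,u,v,z):
    K,R,t=cam(n); d=R.T@np.linalg.solve(K,[u,v,1]); C=-R.T@t; return C+d*(z-C[2])/d[2]
def p(n,X):
    K,R,t=cam(n); q=K@(R@np.asarray(X).reshape(-1,3).T+t[:,None]); return (q[:2]/q[2]).T
def crop(im,x0,y0,x1,y1,k,f): cv2.imwrite(f,cv2.resize(im[y0:y1,x0:x1,::-1],None,fx=k,fy=k,interpolation=cv2.INTER_CUBIC))
E
python3 - <<'E'
from h import *
for n in("top","side"):
    K,R,t=cam(n); print(n,-R.T@t)
s=.714286
for n,u,v,z in [("side",293,445,.044),("side",385,347,.026),("side",426,291,.026),("top",445,315,.026),("top",360,307,.026),("side",285,330,0),("side",475,240,.03),("side",374,270,.02),("side",397,223,0)]: print(n,u,v,w(n,u*s,v*s,z).round(3))
print(p("side",manip.get_obs()["tcp_pos"])/s)
im=manip.get_image("side")
a=im[225:365,170:310]; b=im[180:280,240:340]
a=cv2.resize(a,(560,560),interpolation=3)
crop(im,165,180,335,360,4,"x.png") if 0 else crop(im,165,185,345,365,3.3,"pics/s1.png")
im=manip.get_image("top");crop(im,220,190,360,285,5.6,"pics/t1.png")
E
```

```text
top [0.06443042 0.23483005 0.94763006]
side [ 0.50773313 -0.67125114  0.68715154]
side 293 445 [ 0.387 -0.25   0.044]
side 385 347 [ 0.509 -0.066  0.026]
side 426 291 [0.582 0.063 0.026]
top 445 315 [ 0.505 -0.056  0.026]
top 360 307 [0.58  0.069 0.026]
side 285 330 [0.343 0.002 0.   ]
side 475 240 [0.685 0.2   0.03 ]
side 374 270 [0.493 0.13  0.02 ]
side 397 223 [0.54  0.304 0.   ]
[[-87.79967801 777.24232668]]
```

View pics/s1.png

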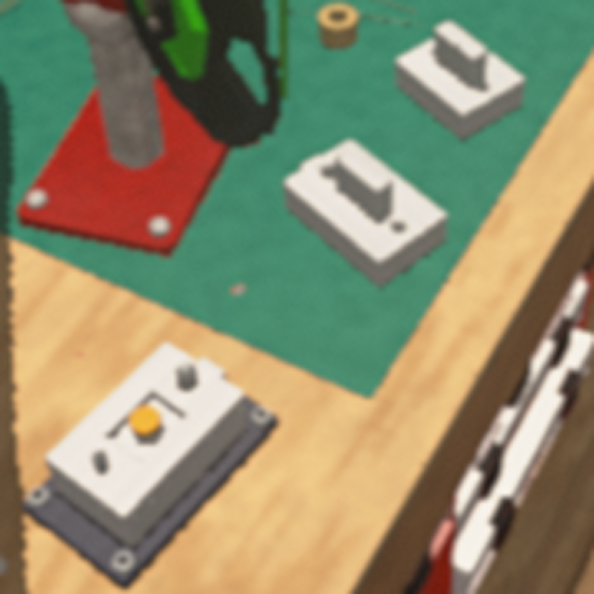

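View pics/t1.png

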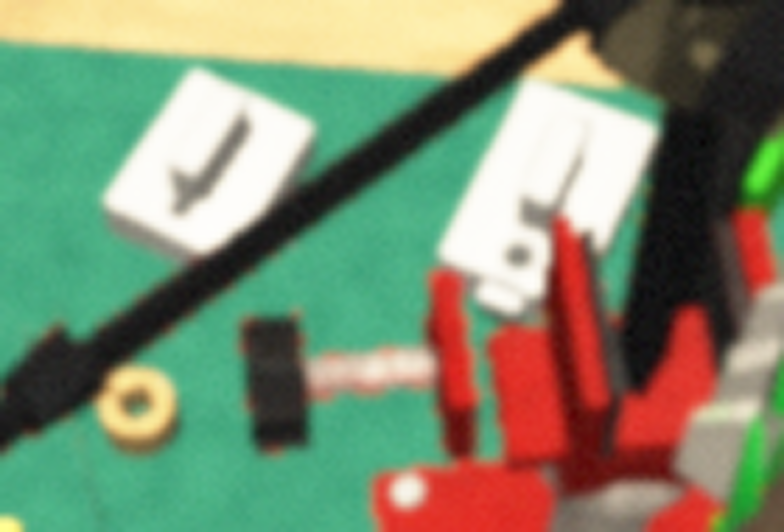

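Side crop: the long half's top corners are at (285,183), (350,140), (447,213) and (380,264), with the tab on the upper-left edge and the small hole at (398,226). The lower half's dowels are at (187,380) for the big one and (101,465) for the small one. The top crop shows the big hole at (519,255) and the tab at (500,300). Next I'll fit the poses and look at the bow obstacle.

```bash
cat >> h.py <<'E'
from scipy.optimize import least_squares
def fit(z,obs,x0):
    # obs: (cam,u,v,lx,ly,dz)
    def P(x,lx,ly,dz): c,s=np.cos(x[2]),np.sin(x[2]); return [x[0]+c*lx-s*ly,x[1]+s*lx+c*ly,z+dz]
    f=lambda x: np.concatenate([p(n,P(x,lx,ly,dz))[0]-(u,v) for n,u,v,lx,ly,dz in obs])
    r=least_squares(f,x0,x_scale=[.01,.01,.1],loss='soft_l1'); return r.x, r.fun.reshape(-1,2).round(1)
E
python3 - <<'E'
from h import *
S=lambda u,v:("side",165+u/3.3,185+v/3.3)
T=lambda u,v:("top",220+u/5.6,190+v/5.6)
# long half; side: tab edge between left(285,183) and top(350,140)
lg=[S(285,183)+(-.03,.048,0),S(350,140)+(.03,.048,0),S(447,213)+(.03,-.048,0),S(380,264)+(-.03,-.048,0),S(398,226)+(0,-.034,0)]
lt=[T(525,80)+(.03,-.048,0),T(660,128)+(-.03,-.048,0),T(440,258)+(.03,.048,0),T(519,255)+(0,.034,0)]
for o in(lg,lt,lg+lt):
    print(*fit(.026,o,[.507,-.06,.8]))
lo=[S(47,460)+(-.03,-.048,0),S(168,343)+(-.03,.048,0),S(250,400)+(.03,.048,0),S(125,517)+(.03,-.048,0),S(187,388)+(0,.034,0),S(101,472)+(0,-.034,0)]
print(*fit(.044,lo,[.387,-.25,-.7]))
a=cv2.resize(manip.get_image("side")[0:240,60:270],(400,457),interpolation=3)
b=cv2.resize(manip.get_image("top")[0:300,190:453],(400,457),interpolation=3)
cv2.imwrite("pics/bow.png",np.hstack([a,b])[:,:,::-1])
E
```

```text
[ 0.51028741 -0.05751588  0.72029216] [[-0.5 -0.2]
 [-0.1 -0.1]
 [ 0.   0.5]
 [ 0.1 -0.4]
 [ 0.4  0.1]]
[ 0.50680056 -0.05792414  0.72070211] [[ 0.4 -0. ]
 [-0.7  0. ]
 [ 0.1 -0.2]
 [ 0.1  0.2]]
[ 0.50902635 -0.057893    0.72545221] [[-1.1  0.1]
 [-0.7  0.1]
 [-0.5  0.6]
 [-0.4 -0.3]
 [-0.1  0.2]
 [-0.1 -0.7]
 [-1.2 -0.8]
 [-0.3 -0.9]
 [-0.3 -0.6]]
[ 0.38719294 -0.24328306 -0.6784435 ] [[-0.4 -0.1]
 [ 0.3  0.6]
 [-1.2 -0.9]
 [-0.3  1.1]
 [ 0.9 -0.4]
 [ 0.6 -0.3]]
```

View pics/bow.png

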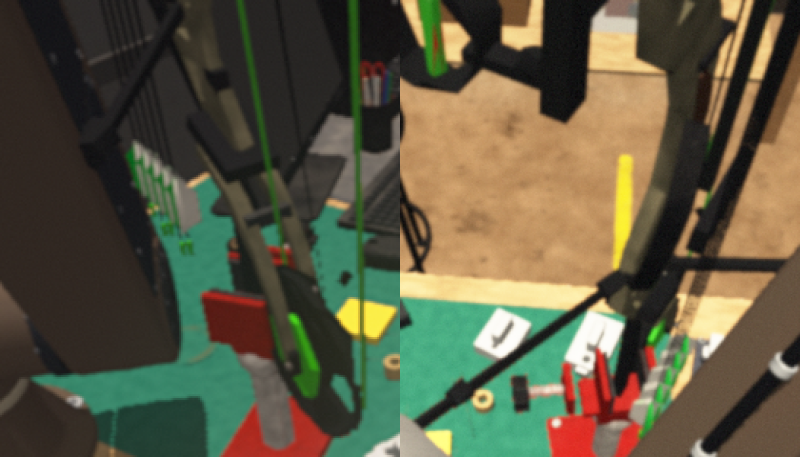

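```bash
python3 - <<'E'
from h import *
def ray(n,u,v):
    K,R,t=cam(n); d=R.T@np.linalg.solve(K,[u,v,1]); return -R.T@t,d/np.linalg.norm(d)
def tri(s,t):
    A,a=ray("side",60+s[0]*.525,s[1]*.525); B,b=ray("top",190+(t[0]-400)*.6575,t[1]*.6565)
    x=np.linalg.lstsq(np.c_[a,-b],B-A,rcond=None)[0]; P,Q=A+a*x[0],B+b*x[1]; return ((P+Q)/2).round(3),np.linalg.norm(P-Q).round(3)
for nm,s,t in [("vise red",(235,320),(595,380)),("cam low",(330,425),(625,385)),("greencam",(300,360),(655,330)),("stab L",(90,145),(610,285)),("stab end?",(90,145),(460,390)),("pocket",(225,150),(655,280)),("pocket2",(225,150),(690,130)),("riser",(215,85),(690,130)),("riser top",(185,15),(670,60)),("riser top2",(185,15),(690,130))]:
    print(nm,*tri(s,t))
C,d=ray("side",60+.525*90,145*.525)
# known-plane: bow points against height along the side rays
for nm,s in [("limb",(280,330)),("pocket",(225,150)),("riser",(185,15)),("string",(357,100)),("stab",(90,145))]:
    C,d=ray("side",60+.525*s[0],s[1]*.525)
    print(nm,[ (C+d*k).round(2).tolist() for k in(.4,.5,.6,.7,.8,.9)])
print(manip.get_obs()["joint_pos"])
E
```

```text
vise red [0.35  0.014 0.201] 0.05
cam low [ 0.412 -0.045  0.078] 0.022
greencam [ 0.404 -0.078  0.205] 0.0
stab L [0.298 0.004 0.423] 0.133
stab end? [0.258 0.151 0.376] 0.177
pocket [ 0.361 -0.026  0.399] 0.009
pocket2 [ 0.42  -0.118  0.466] 0.092
riser [ 0.405 -0.093  0.497] 0.07
riser top [ 0.405 -0.075  0.555] 0.113
riser top2 [ 0.381 -0.066  0.533] 0.059
limb [[0.44, -0.36, 0.45], [0.43, -0.28, 0.39], [0.41, -0.2, 0.33], [0.4, -0.12, 0.27], [0.38, -0.04, 0.21], [0.37, 0.04, 0.15]]
pocket [[0.42, -0.31, 0.53], [0.4, -0.23, 0.49], [0.38, -0.14, 0.45], [0.36, -0.05, 0.41], [0.34, 0.04, 0.37], [0.32, 0.13, 0.33]]
riser [[0.41, -0.3, 0.58], [0.39, -0.2, 0.56], [0.37, -0.11, 0.53], [0.34, -0.02, 0.5], [0.32, 0.08, 0.48], [0.29, 0.17, 0.45]]
string [[0.49, -0.3, 0.54], [0.48, -0.21, 0.51], [0.48, -0.11, 0.47], [0.47, -0.02, 0.44], [0.47, 0.07, 0.4], [0.46, 0.17, 0.36]]
stab [[0.37, -0.33, 0.54], [0.33, -0.24, 0.5], [0.3, -0.16, 0.46], [0.26, -0.07, 0.42], [0.23, 0.01, 0.39], [0.19, 0.1, 0.35]]
[-1.37562035e+00  4.91093243e-01  1.55908590e+00  1.22197057e-05
  1.09167464e+00 -1.05573166e-01]
```

```bash
python3 - <<'E'
from h import *
print([a for a in dir(manip) if not a.startswith('_')])
def ray(n,u,v):
    K,R,t=cam(n); d=R.T@np.linalg.solve(K,[u,v,1]); return -R.T@t,d/np.linalg.norm(d)
for nm,s in [("camlow",(345,430)),("green",(300,360)),("stringlo",(357,380)),("string",(357,250)),("string",(355,50)),("gstring2",(262,120)),("pocketL",(192,122)),("pocketR",(290,165)),("riser",(212,75)),("risertop",(185,15)),("stabend",(90,145)),("stab",(170,30)),("arrows",(160,190))]:
    print(nm)
    C,d=ray("side",60+.525*s[0],s[1]*.525)
    for k in(.5,.6,.7,.8,.9):
        P=C+d*k; q=p("top",P)[0]; print("   ",P.round(2),((q[0]-190)/.6575+400).round(),(q[1]/.6565).round())
E
```

```text
['PlanningError', 'camera_model', 'get_image', 'get_obs', 'pinch_z', 'sign_off']
camlow
    [ 0.47 -0.31  0.34] 815.0 164.0
    [ 0.46 -0.24  0.27] 754.0 224.0
    [ 0.45 -0.17  0.2 ] 698.0 279.0
    [ 0.44 -0.1   0.13] 647.0 329.0
    [ 0.44 -0.03  0.06] 601.0 375.0
green
    [ 0.44 -0.29  0.37] 820.0 165.0
    [ 0.43 -0.21  0.31] 755.0 230.0
    [ 0.41 -0.13  0.25] 695.0 290.0
    [ 0.4  -0.06  0.19] 639.0 346.0
    [0.39 0.02 0.12] 588.0 397.0
stringlo
    [ 0.48 -0.29  0.36] 802.0 151.0
    [ 0.47 -0.22  0.3 ] 737.0 211.0
    [ 0.46 -0.14  0.23] 678.0 266.0
    [ 0.46 -0.07  0.17] 624.0 317.0
    [0.45 0.01 0.1 ] 573.0 364.0
string
    [ 0.48 -0.24  0.43] 784.0 118.0
    [ 0.47 -0.16  0.38] 710.0 179.0
    [ 0.47 -0.07  0.32] 640.0 237.0
    [0.46 0.01 0.27] 574.0 291.0
    [0.46 0.1  0.22] 512.0 342.0
string
    [ 0.48 -0.2   0.53] 773.0 45.0
    [ 0.48 -0.1   0.5 ] 683.0 103.0
    [ 0.47 -0.01  0.47] 595.0 161.0
    [0.47 0.09 0.44] 507.0 217.0
    [0.46 0.18 0.41] 421.0 273.0
gstring2
    [ 0.43 -0.21  0.5 ] 814.0 104.0
    [ 0.41 -0.12  0.46] 732.0 173.0
    [ 0.39 -0.03  0.4
[... 647 characters left out ...]
.2   0.56] 851.0 83.0
    [ 0.37 -0.11  0.53] 766.0 157.0
    [ 0.34 -0.02  0.5 ] 678.0 233.0
    [0.32 0.08 0.48] 589.0 311.0
    [0.29 0.17 0.45] 497.0 392.0
stabend
    [ 0.33 -0.24  0.5 ] 902.0 161.0
    [ 0.3  -0.16  0.46] 832.0 247.0
    [ 0.26 -0.07  0.42] 763.0 334.0
    [0.23 0.01 0.39] 692.0 421.0
    [0.19 0.1  0.35] 621.0 508.0
stab
    [ 0.38 -0.21  0.55] 858.0 94.0
    [ 0.36 -0.12  0.52] 775.0 170.0
    [ 0.33 -0.02  0.49] 690.0 248.0
    [0.3  0.07 0.47] 603.0 328.0
    [0.28 0.16 0.44] 514.0 411.0
arrows
    [ 0.36 -0.24  0.47] 866.0 159.0
    [ 0.34 -0.16  0.43] 795.0 238.0
    [ 0.31 -0.07  0.38] 725.0 316.0
    [0.28 0.01 0.34] 657.0 392.0
    [0.25 0.1  0.3 ] 589.0 467.0
```

```bash
python3 - <<'E'
from h import *
s=.714286
def ray(n,u,v):
    K,R,t=cam(n); d=R.T@np.linalg.solve(K,[u,v,1]); return -R.T@t,d/np.linalg.norm(d)
for n,u,v in [("side",190,585),("side",190,552),("top",718,352),("side",205,262),("top",440,480),("top",530,540)]:
    print(n,u,v,[w(n,u*s,v*s,z).round(2).tolist() for z in(0,.1,.2,.3,.4,.6)])
for z in(.3,.4,.5): print("stab end",w("top",190+10*.6575,430*.6565,z).round(2),w("top",190+210*.6575,290*.6565,z).round(2))
for c in("side","top"): print((p(c,[[.387,-.243,.044],[0,0,.0],[0,0,.3],[.3,-.35,0],[.185,-.597,.19]])/s).round())
E
```

```text
side 190 585 [[0.28, -0.4, 0.0], [0.31, -0.44, 0.1], [0.35, -0.48, 0.2], [0.38, -0.52, 0.3], [0.41, -0.56, 0.4], [0.48, -0.64, 0.6]]
side 190 552 [[0.27, -0.37, 0.0], [0.3, -0.41, 0.1], [0.34, -0.45, 0.2], [0.37, -0.5, 0.3], [0.41, -0.54, 0.4], [0.48, -0.63, 0.6]]
top 718 352 [[0.26, -0.45, 0.0], [0.24, -0.38, 0.1], [0.22, -0.3, 0.2], [0.2, -0.23, 0.3], [0.18, -0.16, 0.4], [0.14, -0.02, 0.6]]
side 205 262 [[0.17, 0.19, 0.0], [0.22, 0.06, 0.1], [0.27, -0.06, 0.2], [0.32, -0.19, 0.3], [0.37, -0.31, 0.4], [0.46, -0.56, 0.6]]
top 440 480 [[0.27, 0.07, 0.0], [0.24, 0.09, 0.1], [0.22, 0.11, 0.2], [0.2, 0.12, 0.3], [0.18, 0.14, 0.4], [0.14, 0.17, 0.6]]
top 530 540 [[0.14, -0.01, 0.0], [0.13, 0.02, 0.1], [0.12, 0.04, 0.2], [0.11, 0.07, 0.3], [0.11, 0.09, 0.4], [0.09, 0.15, 0.6]]
stab end [0.36 0.25 0.3 ] [ 0.43 -0.02  0.3 ]
stab end [0.32 0.25 0.4 ] [0.37 0.02 0.4 ]
stab end [0.27 0.24 0.5 ] [0.32 0.06 0.5 ]
[[294. 440.]
 [ 78. 335.]
 [ -8. 177.]
 [217. 538.]
 [-87. 778.]]
[[580. 326.]
 [577. 641.]
 [659. 626.]
 [656. 356.]
 [900. 299.]]
```

Emit:
{"api": "carry_out", "payload": {"rows": [[0, 0, -20, 0, 0, 0, 0], [0, 0, -50, 0, 0, 0, 0], [0, 0, -80, 0, 0, 0, 0], [0, 0, -110, 0, 0, 0, 0]]}}

```text
clock: 0.63
tcp_pos: [0.1851, -0.5967, 0.3029]
orientation: [-3.106, -0.471, 0.0]
ft_force: [1.4, -0.0, 0.5]
finger_gap: 0.0855
gripper_force: 0.0
```

```bash
python3 - <<'E'
from h import *
import json
o=manip.get_obs(); open("log.jsonl","a").write(json.dumps({k:np.array(o[k]).tolist() for k in("joint_pos","tcp_pos","orientation")})+"\n")
print(o["joint_pos"],o["tcp_pos"],o["clock"])
E
```

```text
[-1.37564193e+00  4.06252063e-01  1.40053282e+00  1.30574520e-05
  1.33528954e+00 -1.05604367e-01] [ 0.18512913 -0.59670178  0.30294043] 0.6333
```

Emit:
{"api": "carry_out", "payload": {"rows": [[35, -17, -5, 0, 0, 0, 0], [70, -34, -10, 0, 0, 0, 0], [105, -51, -15, 0, 0, 0, 0], [140, -68, -20, 0, 0, 0, 0], [175, -85, -25, 0, 0, 0, 0], [210, -102, -30, 0, 0, 0, 0], [245, -119, -35, 0, 0, 0, 0], [280, -135, -40, 0, 0, 0, 0], [310, -150, -45, 0, 0, 0, 0], [326, -157, -47, 0, 0, 0, 0]]}}

```text
clock: 1.47
tcp_pos: [0.4522, -0.3477, 0.3495]
orientation: [3.105, 0.474, 0.002]
ft_force: [-0.9, -0.2, 0.1]
finger_gap: 0.0852
gripper_force: 0.0
```

```bash
python3 - <<'E'
from h import *
import json
o=manip.get_obs(); open("log.jsonl","a").write(json.dumps({k:np.array(o[k]).tolist() for k in("joint_pos","tcp_pos","orientation")})+"\n")
open("log.jsonl","a").write(json.dumps(dict(joint_pos=[-1.37562,.491093,1.559086,0,1.091675,-.105573],tcp_pos=[.185173,-.596686,.19117],orientation=[-3.10514,-.47062,0]))+"\n")
D=[json.loads(l) for l in open("log.jsonl")]
for d in D:
    q=d["joint_pos"];c,s=np.cos(q[0]),np.sin(q[0]);x,y,z=d["tcp_pos"]; print(np.round(q,3),"fwd",c*x+s*y,"left",-s*x+c*y,"z",z)
def f(k):
    r=[]
    for d in D:
        q=d["joint_pos"];c,s=np.cos(q[0]),np.sin(q[0]);x,y,z=d["tcp_pos"];a=q[1]+q[2]
        r+=[k[0]*np.sin(q[1])+k[1]*np.sin(a)+k[3]*np.cos(a)-(c*x+s*y), k[0]*np.cos(q[1])+k[1]*np.cos(a)-k[3]*np.sin(a)+k[2]-z]
    return r
r=least_squares(f,[.45,.45,0,0]);print(r.x,r.fun)
a=manip.get_image("side");b=manip.get_image("top")
a=cv2.resize(a[:,:],(400,300),interpolation=cv2.INTER_AREA);b=cv2.resize(b,(400,300),interpolation=cv2.INTER_AREA)
cv2.imwrite("pics/both2.png",np.hstack([a,b])[:,:,::-1])
E
```

```text
[-1.376  0.406  1.401  0.     1.335 -0.106] fwd 0.6212749077402068 left 0.06590374308057204 z 0.302940432769524
[-7.720e-01  2.920e-01  1.454e+00  1.000e-03  1.394e+00  4.960e-01] fwd 0.5666020830834526 left 0.06606711125093365 z 0.3495371620890221
[-1.376  0.491  1.559  0.     1.092 -0.106] fwd 0.6212693763110201 left 0.06593621602060755 z 0.19117
[ 0.58114101  0.41260263 -0.09462824  0.0409154 ] [-2.52493816e-05  2.26737519e-05  2.97798327e-05 -7.62463515e-05
  1.34290995e-05  5.35725654e-05]
```

View pics/both2.png

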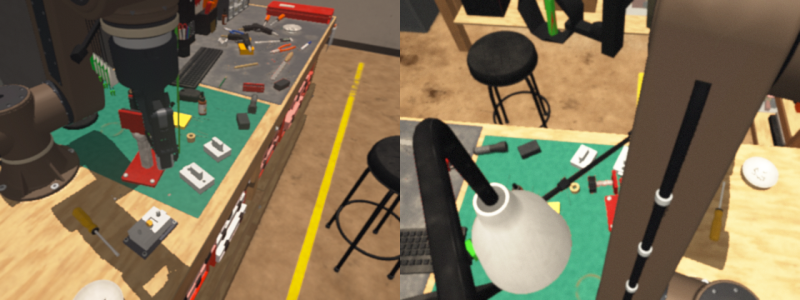

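The side view now shows the gripper hanging over the lower half area at about (150,120), and the upper arm fills the right of the top view. The bow stands directly between the base and the long half. I'll come in with the wrist leaning out along the rib, toward +x and -y, so first I'll compute how far the arm stays from the bow.

```bash
python3 - <<'E'
from h import *
for nm,u,v in [("far edge",338.7,207.9),("near edge",332.5,257.9)]:
    print(nm,[w("top",u,v,z).round(3)[:2].tolist() for z in(.08,.12,.16,.2,.25,.3)])
for nm,u,v in [("camR side",249.9,218),("cam low side",240,229),("camL",226,215)]:
    print(nm,[w("side",u,v,z).round(3)[:2].tolist() for z in(.08,.12,.16,.2,.25)])
for nm,u,v in [("tl1",290,50),("tl2",400,50),("tr",520,20)]:
    print(nm,[w("top",u*.714,v*.714,z).round(2)[:2].tolist() for z in(.5,.6,.7,.8)])
E
```

```text
far edge [[0.5, -0.103], [0.48, -0.087], [0.46, -0.072], [0.44, -0.056], [0.415, -0.037], [0.389, -0.017]]
near edge [[0.394, -0.031], [0.379, -0.019], [0.364, -0.007], [0.348, 0.006], [0.329, 0.021], [0.31, 0.036]]
camR side [[0.456, -0.026], [0.46, -0.069], [0.463, -0.111], [0.467, -0.154], [0.471, -0.207]]
cam low side [[0.437, -0.059], [0.441, -0.1], [0.446, -0.14], [0.451, -0.18], [0.456, -0.231]]
camL [[0.404, -0.015], [0.411, -0.058], [0.418, -0.101], [0.424, -0.145], [0.433, -0.199]]
tl1 [[0.65, 0.1], [0.52, 0.13], [0.39, 0.16], [0.26, 0.19]]
tl2 [[0.6, -0.01], [0.48, 0.04], [0.36, 0.1], [0.24, 0.15]]
tr [[0.59, -0.16], [0.47, -0.07], [0.35, 0.02], [0.24, 0.1]]
```

Emit:
{"api": "carry_out", "payload": {"rows": [[0, 0, 0, 0, 0.12, 0, 0], [0, 0, 0, 0, 0.24, 0, 0], [0, 0, 0, 0, 0.36, 0, 0], [0, 0, 0, 0, 0.36, 0, 0]]}}

```text
clock: 1.9
tcp_pos: [0.4477, -0.3514, 0.348]
orientation: [-3.003, -0.449, -0.556]
ft_force: [-1.0, 0.2, 0.5]
finger_gap: 0.0853
gripper_force: 0.0
```

```bash
python3 - <<'E'
from h import *
import json
o=manip.get_obs(); open("log.jsonl","a").write(json.dumps({k:np.array(o[k]).tolist() for k in("joint_pos","tcp_pos","orientation")})+"\n")
print(o["joint_pos"],o["tcp_pos"],cv2.Rodrigues(np.array(o["orientation"]))[0])
# fit Lt
D=[json.loads(l) for l in open("log.jsonl")]
def f(k):
    L1,L2,h,e,lt,dl=k; r=[]
    for d in D:
        q=d["joint_pos"];c,s=np.cos(q[0]),np.sin(q[0]);a=q[1]+q[2]
        z=cv2.Rodrigues(np.array(d["orientation"]))[0][:,2]
        W=np.array(d["tcp_pos"])-lt*z
        F=L1*np.sin(q[1])+L2*np.sin(a)+e*np.cos(a); Z=L1*np.cos(q[1])+L2*np.cos(a)-e*np.sin(a)+h
        r+=[c*F-s*dl-W[0],s*F+c*dl-W[1],Z-W[2]]
    return r
r=least_squares(f,[.58,.41,.25,.04,.34,.066]);print(r.x.round(4),np.abs(r.fun).max())
E
```

```text
[-0.96208739  0.21600227  1.6127806   0.37137657  1.21993839  0.19909864] [ 0.44773222 -0.3514265   0.34804859] [[ 8.92948523e-01  2.92770880e-01  3.41947579e-01]
 [ 2.73146548e-01 -9.56182366e-01  1.05386172e-01]
 [ 3.57818248e-01 -7.02625729e-04 -9.33790987e-01]]
[0.5865 0.411  0.1965 0.0427 0.2948 0.0659] 0.00026516793042580256
```

```bash
cat >> h.py <<'E'
from scipy.spatial.transform import Rotation as Ro
KP=[.5865,.411,.1965,.0427,.2948,.0659]
def fk(q):
    L1,L2,h,e,lt,dl=KP; a=q[1]+q[2]; Rb=Ro.from_euler('z',q[0])
    E=Rb.apply([L1*np.sin(q[1]),dl,h+L1*np.cos(q[1])]); W=Rb.apply([L1*np.sin(q[1])+L2*np.sin(a)+e*np.cos(a),dl,h+L1*np.cos(q[1])+L2*np.cos(a)-e*np.sin(a)])
    R=Rb*Ro.from_euler('y',a)*Ro.from_euler('z',q[3])*Ro.from_euler('y',q[4])*Ro.from_euler('z',q[5]+np.pi/2)
    return W+lt*R.as_matrix()[:,2],R,E,W
lo=np.array([-3.1,-.84,.05,-1.13,.06,-2.69]);hi=np.array([3.1,2.19,2.79,4.28,2.93,2.69])
def ik(P,R,q0):
    best=None
    for d4 in(0,1,-1,2,-2,3):
      for d6 in (0,2,-2):
        q=np.clip(np.array(q0)+[0,0,0,d4,0,d6],lo+.01,hi-.01)
        r=least_squares(lambda q:np.r_[(fk(q)[0]-P)*5,(fk(q)[1].inv()*R).as_rotvec()],q,bounds=(lo,hi))
        s=r.cost*1e6+np.abs(r.x-q0).max()
        if best is None or s<best[0]: best=(s,r.x,r.cost)
    return best[1],best[2]
def grasp(xy,yaw,th,z,flip=1):
    # block frame yaw; tool y along +-x_b, tool z tilted so the wrist leans to -y_b by th
    B=Ro.from_euler('z',yaw).as_matrix(); zt=B@[0,np.sin(th),-np.cos(th)]; yt=flip*B@[1,0,0]
    R=Ro.from_matrix(np.c_[np.cross(yt,zt),yt,zt]); P=np.array([*xy,z])+zt*manip.pinch_z
    return P,R
E
python3 - <<'E'
from h import *
o=manip.get_obs(); q=o["joint_pos"]; f=fk(q); print(f[0]-o["tcp_pos"],(f[1].inv()*Ro.from_rotvec(o["orientation"])).as_rotvec())
bow=np.array([[.43,-.065,.1],[.40,-.05,.2],[.38,-.04,.3],[.36,-.03,.4],[.345,-.02,.5],[.33,-.01,.6],[.30,0,.7],[.28,.02,.8],[.458,-.07,.12],[.46,-.07,.2],[.468,-.06,.32],[.47,-.03,.45],[.46,0,.55]])
def seg(A,B): return np.min([np.linalg.norm(bow-(A+(B-A)*k),axis=1).min() for k in np.linspace(0,1,40)])
for nm,xy,yaw,z in(("pick",(.509,-.058),.722,.05),("place",(.387,-.243),-.678,.094)):
  for fl in(1,-1):
    for th in(0,30,45,60):
      P,R=grasp(xy,yaw,np.radians(th),z,fl); s,c=ik(P,R,q); _,_,E,W=fk(s)
      print(nm,fl,th,s.round(2),"c%.0e"%c,"E",E.round(2),"W",W.round(2),"d fore %.3f tool %.3f"%(seg(E,W),seg(W,P-.07*R.as_matrix()[:,2])))
E
```

```text
[ 2.15890658e-05 -3.09743196e-05 -1.06266366e-04] [ 4.71844785e-16  4.90926744e-16 -4.87457297e-16]
pick 1 0 [-0.24  0.57  1.98 -0.    0.59 -0.96] c2e-20 E [ 0.32 -0.01  0.69] W [ 0.51 -0.06  0.33] d fore 0.026 tool 0.041
pick 1 30 [-0.37  0.73  1.73  0.25  1.17 -1.25] c4e-19 E [ 0.39 -0.08  0.63] W [ 0.6  -0.16  0.29] d fore 0.092 tool 0.073
pick 1 45 [-0.41  0.84  1.61  0.31  1.44 -1.29] c3e-19 E [ 0.43 -0.11  0.59] W [ 0.64 -0.2   0.25] d fore 0.118 tool 0.084
pick 1 60 [-0.44  0.96  1.5   0.36  1.68 -1.31] c1e-19 E [ 0.46 -0.14  0.53] W [ 0.67 -0.24  0.19] d fore 0.132 tool 0.094
pick -1 0 [-0.24  0.57  1.98  0.    0.59  2.18] c9e-20 E [ 0.32 -0.01  0.69] W [ 0.51 -0.06  0.33] d fore 0.026 tool 0.041
pick -1 30 [-0.37  0.73  1.73  0.25  1.17  1.89] c6e-19 E [ 0.39 -0.08  0.63] W [ 0.6  -0.16  0.29] d fore 0.092 tool 0.073
pick -1 45 [-0.41  0.84  1.61  0.31  1.44  1.85] c1e-18 E [ 0.43 -0.11  0.59] W [ 0.64 -0.2   0.25] d fore 0.118 tool 0.084
pick -1 60 [-0.44  0.96  1.5   0.36  1.68  1.83] c7e-19 E [ 0.46 -0.14  0.53] W [ 0.67 -0.24  0.19] d fore 0.132 tool 0.094
place 1 0 [-0.
[... 279 characters left out ...]
 ] c3e-19 E [ 0.2  -0.27  0.68] W [ 0.26 -0.4   0.29] d fore 0.288 tool 0.219
place 1 60 [-1.2   0.73  2.08  0.92  1.24 -1.26] c2e-21 E [ 0.2  -0.34  0.63] W [ 0.24 -0.43  0.23] d fore 0.356 tool 0.225
place -1 0 [-0.82  0.42  2.15  0.29  0.54  2.69] c1e-02 E [ 0.21 -0.13  0.73] W [ 0.34 -0.27  0.36] d fore 0.160 tool 0.189
place -1 30 [-1.01  0.51  2.1   0.69  0.84  2.27] c1e-20 E [ 0.21 -0.21  0.71] W [ 0.3  -0.35  0.33] d fore 0.225 tool 0.210
place -1 45 [-1.12  0.6   2.09  0.84  1.04  2.04] c9e-24 E [ 0.2  -0.27  0.68] W [ 0.26 -0.4   0.29] d fore 0.288 tool 0.219
place -1 60 [-1.2   0.73  2.08  0.92  1.24  1.88] c8e-20 E [ 0.2  -0.34  0.63] W [ 0.24 -0.43  0.23] d fore 0.356 tool 0.225
```

```bash
python3 - <<'E'
from h import *
s=.714286
qa=(-1.3756,.4911); qb=(-.772,.292)
def line(q,lat,n):
    t=np.linspace(0,.7,30); c,S=np.cos(q[0]),np.sin(q[0]); f=t*np.sin(q[1])+n*np.cos(q[1]); z=.1965+t*np.cos(q[1])-n*np.sin(q[1])
    return np.c_[c*f-S*lat,S*f+c*lat,z]
def dist(q,pts,lat,n):
    L=line(q,lat,n); K,R,t=cam("top"); ok=(R@L.T+t[:,None])[2]>.05; uv=p("top",L[ok]); a=uv[0]; d=(uv[3]-a)/np.linalg.norm(uv[3]-a)
    return [d[0]*(y-a[1])-d[1]*(x-a[0]) for x,y in pts]
A=lambda P:[(x*s,y*s) for x,y in P]
B=lambda P:[((x-400)*1.4,y*1.4) for x,y in P]
for nm,pa,pb in [("left",A([(440,480),(600,292)]),B([(608,265),(655,10)])),("right",A([(500,535),(700,350)]),B([(690,270),(770,100)]))]:
    for x0 in([.15,.0],[.15,-.08],[.15,.08]):
        r=least_squares(lambda x:np.r_[dist(qa,pa,*x),dist(qb,pb,*x)],x0,x_scale=[.05,.05]); print(nm,r.x.round(3),r.fun.round(1))
# single-picture fits
    for nmm,q,P in(("a",qa,pa),("b",qb,pb)):
        r=least_squares(lambda x:dist(q,P,*x),[.15,-.05]); print("  ",nmm,r.x.round(3),r.fun.round(1))
E
```

```text
left [0.264 0.044] [-0.8  0.6  5.5 -2.6]
left [0.264 0.044] [-0.8  0.6  5.5 -2.6]
left [0.264 0.044] [-0.8  0.6  5.5 -2.6]
   a [ 0.173 -0.301] [-0.8  0.6]
   b [ 0.231 -0.194] [ 5.5 -2.6]
right [ 0.145 -0.095] [-0.7  0.5 11.6 -6.7]
right [ 0.145 -0.095] [-0.7  0.5 11.6 -6.7]
right [ 0.145 -0.095] [-0.7  0.5 11.6 -6.7]
   a [0.155 0.028] [-0.7  0.5]
   b [0.088 0.102] [11.6 -6.7]
```

The string, riser and stabilizer point to the bow's plane running along azimuth about -52°, between the base and the block. It would block every arm posture, so I need to know whether it's actually solid. I'll probe it gently with closed fingertips.

```bash
cat >> h.py <<'E'
def rel(P,R,q0=None):
    o=manip.get_obs(); C=Ro.from_rotvec(o["orientation"]); d=C.inv().apply(np.array(P)-o["tcp_pos"])*1000; r=(C.inv()*R).as_rotvec()
    s,c=ik(P,R,o["joint_pos"]); print("shift",d.round(1),"turn",r.round(3),"deg %.0f"%np.degrees(np.linalg.norm(r)),"q",s.round(2),"c%.0e"%c,"E",fk(s)[2].round(2),"W",fk(s)[3].round(2))
    return d,r
E
python3 - <<'E'
from h import *
for f in(1,-1):
    P,R=grasp((0,0),0,np.radians(40),0,f); rel([.41,-.23,.2],R)
E
```

```text
shift [ -53.5 -127.   138.1] turn [ 0.648  0.285 -1.102] deg 75 q [-0.91  0.5   1.72  0.41  1.51 -1.06] c1e-17 E [ 0.23 -0.18  0.71] W [ 0.41 -0.42  0.43]
shift [ -53.5 -127.   138.1] turn [ 0.319 -0.725  1.907] deg 118 q [-0.91  0.5   1.72  0.41  1.51  2.08] c2e-18 E [ 0.23 -0.18  0.71] W [ 0.41 -0.42  0.43]
```

Emit:
{"api": "carry_out", "payload": {"rows": [[-5, -12, 13, 0.062, 0.027, -0.105, 255], [-10, -24, 26, 0.123, 0.054, -0.209, 255], [-15, -36, 39, 0.185, 0.081, -0.314, 255], [-20, -48, 52, 0.246, 0.108, -0.419, 255], [-26, -60, 65, 0.308, 0.135, -0.523, 255], [-31, -72, 79, 0.369, 0.162, -0.628, 255], [-36, -85, 92, 0.431, 0.19, -0.733, 255], [-41, -97, 105, 0.492, 0.217, -0.838, 255], [-47, -110, 119, 0.558, 0.246, -0.95, 255], [-53, -127, 138, 0.62, 0.273, -1.055, 255]]}}

```text
clock: 2.73
tcp_pos: [0.4108, -0.2305, 0.2004]
orientation: [-1.883, -1.775, -0.652]
ft_force: [0.6, -0.6, 0.1]
finger_gap: 0.0001
gripper_force: 0.0
```

```bash
python3 - <<'E'
from h import *
o=manip.get_obs(); print(o["tcp_pos"],o["joint_pos"].round(2),Ro.from_rotvec(o["orientation"]).as_matrix().round(2))
rel([.41,-.11,.2],Ro.from_rotvec(o["orientation"]))
a=manip.get_image("side"); a=a[0:300,60:360]
cv2.imwrite("pics/side3.png",cv2.resize(a,(600,600),interpolation=3)[:,:,::-1])
E
```

```text
[ 0.41079107 -0.23048214  0.20037186] [-0.91  0.49  1.74  0.42  1.48 -1.01] [[ 0.05  1.    0.02]
 [ 0.78 -0.05  0.63]
 [ 0.63 -0.01 -0.78]]
shift [93.2 -7.3 76. ] turn [0. 0. 0.] deg 0 q [-0.76  0.39  1.93  0.5   1.35 -0.95] c4e-18 E [ 0.21 -0.11  0.74] W [ 0.4  -0.3   0.43]
```

View pics/side3.png

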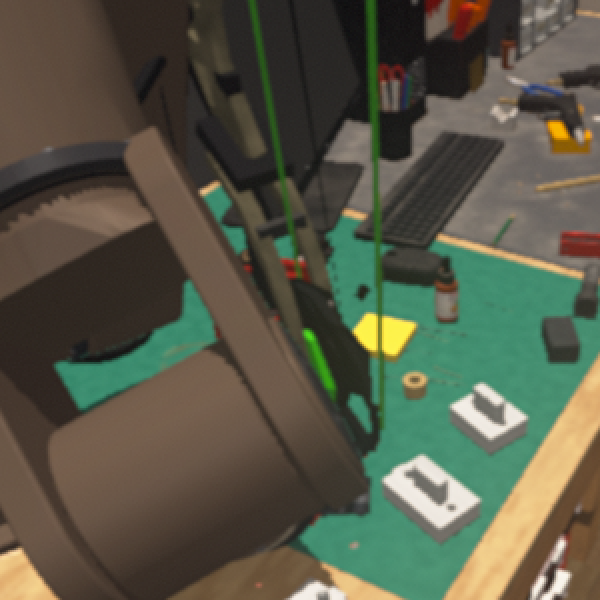

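The picture shows the bow intact at (220,150)–(370,440), with the string at (375,200) and the wrist in front of it. I'll move to y=-0.15, then poke in small steps.

Emit:
{"api": "carry_out", "payload": {"rows": [[10, -1, 8, 0, 0, 0, 255], [20, -2, 16, 0, 0, 0, 255], [31, -2, 25, 0, 0, 0, 255], [40, -3, 33, 0, 0, 0, 255], [45, -4, 37, 0, 0, 0, 255], [50, -4, 41, 0, 0, 0, 255]]}}

```text
clock: 3.28
tcp_pos: [0.4112, -0.1637, 0.2013]
orientation: [-1.889, -1.771, -0.653]
ft_force: [0.6, -0.4, -0.1]
finger_gap: -0.0001
gripper_force: 0.0
```

Emit:
{"api": "carry_out", "payload": {"rows": [[4, 0, 3, 0, 0, 0, 255], [8, -1, 6, 0, 0, 0, 255], [12, -1, 10, 0, 0, 0, 255], [16, -1, 13, 0, 0, 0, 255]]}}

```text
clock: 3.62
tcp_pos: [0.4115, -0.1436, 0.2004]
orientation: [-1.888, -1.77, -0.653]
ft_force: [-0.5, -0.2, -0.4]
finger_gap: 0.0002
gripper_force: 0.0
```

Emit:
{"api": "carry_out", "payload": {"rows": [[4, 0, 3, 0, 0, 0, 255], [8, -1, 6, 0, 0, 0, 255], [12, -1, 10, 0, 0, 0, 255]]}}

```text
clock: 3.87
tcp_pos: [0.4114, -0.128, 0.2003]
orientation: [-1.888, -1.77, -0.653]
ft_force: [-0.2, 0.1, -1.0]
finger_gap: 0.0001
gripper_force: 0.0
```

Emit:
{"api": "carry_out", "payload": {"rows": [[4, 0, 3, 0, 0, 0, 255], [8, -1, 6, 0, 0, 0, 255], [12, -1, 10, 0, 0, 0, 255]]}}

```text
clock: 4.12
tcp_pos: [0.4113, -0.1122, 0.2002]
orientation: [-1.887, -1.77, -0.653]
ft_force: [0.5, -0.4, -0.1]
finger_gap: 0.0003
gripper_force: 0.0
```

Emit:
{"api": "carry_out", "payload": {"rows": [[4, 0, 3, 0, 0, 0, 255], [8, -1, 6, 0, 0, 0, 255], [12, -1, 10, 0, 0, 0, 255]]}}

```text
clock: 4.37
tcp_pos: [0.4112, -0.0966, 0.2]
orientation: [-1.887, -1.77, -0.653]
ft_force: [0.4, 0.1, 0.9]
finger_gap: 0.0002
gripper_force: 0.0
```

Emit:
{"api": "carry_out", "payload": {"rows": [[4, 0, 3, 0, 0, 0, 255], [8, -1, 6, 0, 0, 0, 255], [12, -1, 10, 0, 0, 0, 255]]}}

```text
clock: 4.62
tcp_pos: [0.4111, -0.0809, 0.1998]
orientation: [-1.887, -1.771, -0.653]
ft_force: [0.2, -0.5, 0.8]
finger_gap: -0.0
gripper_force: 0.0
```

```bash
python3 - <<'E'
from h import *
o=manip.get_obs(); print(o["tcp_pos"],o["joint_pos"].round(2))
t=o["tcp_pos"];t=np.array(t)
print(p("side",t),p("top",t))
a=manip.get_image("side"); b=manip.get_image("top"); u,v=p("side",t)[0].astype(int);x,y=p("top",t)[0].astype(int)
A=cv2.resize(a[v-90:v+60,u-75:u+75],(400,400),interpolation=3);B=cv2.resize(b[y-90:y+60,x-75:x+75],(400,400),interpolation=3)
cv2.imwrite("pics/poke.png",np.hstack([A,B])[:,:,::-1])
E
```

```text
[ 0.41109481 -0.08093088  0.19978152] [-0.72  0.37  1.96  0.53  1.32 -0.93]
[[221.26986231 191.99040608]] [[356.82761917 214.76810788]]
```

View pics/poke.png

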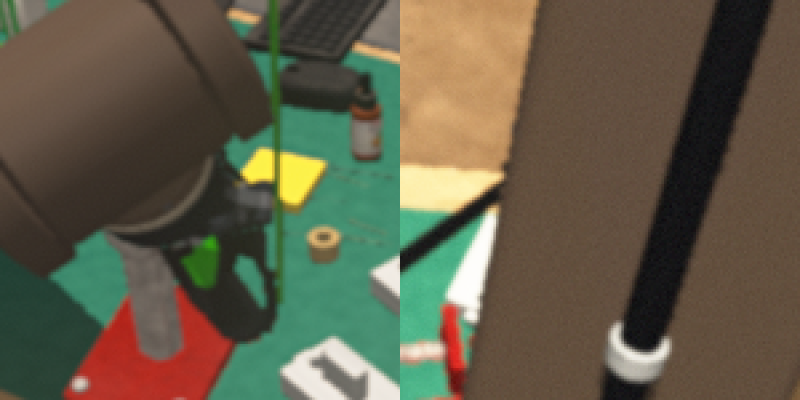

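The tip projects onto the green cam at (200,240) and is hidden behind it, with no contact force. The bow may be only a backdrop, so I'll continue gently.

Emit:
{"api": "carry_out", "payload": {"rows": [[4, 0, 3, 0, 0, 0, 255], [8, -1, 6, 0, 0, 0, 255], [12, -1, 10, 0, 0, 0, 255], [16, -1, 13, 0, 0, 0, 255]]}}

```text
clock: 5.05
tcp_pos: [0.4112, -0.0601, 0.1996]
orientation: [-1.887, -1.77, -0.653]
ft_force: [0.3, -0.4, -0.8]
finger_gap: 0.0001
gripper_force: 0.0
```

Emit:
{"api": "carry_out", "payload": {"rows": [[4, 0, 3, 0, 0, 0, 255], [8, -1, 6, 0, 0, 0, 255], [12, -1, 10, 0, 0, 0, 255], [16, -1, 13, 0, 0, 0, 255]]}}

```text
clock: 5.38
tcp_pos: [0.4115, -0.0395, 0.1996]
orientation: [-1.887, -1.77, -0.653]
ft_force: [0.7, -0.0, 0.2]
finger_gap: -0.0005
gripper_force: 0.0
```

Emit:
{"api": "carry_out", "payload": {"rows": [[4, 0, 3, 0, 0, 0, 255], [8, -1, 6, 0, 0, 0, 255], [12, -1, 10, 0, 0, 0, 255], [16, -1, 13, 0, 0, 0, 255]]}}

```text
clock: 5.72
tcp_pos: [0.4117, -0.0189, 0.1996]
orientation: [-1.887, -1.77, -0.653]
ft_force: [0.8, 0.1, 0.4]
finger_gap: 0.0001
gripper_force: 0.0
```

```bash
python3 - <<'E'
from h import *
o=manip.get_obs(); print(o["tcp_pos"],o["joint_pos"].round(2),o["tau"].round(1),o["clock"])
t=np.array(o["tcp_pos"]); u,v=p("side",t)[0].astype(int); print(u,v)
a=manip.get_image("side"); crop(a,u-75,v-90,u+75,v+60,4,"pics/poke2.png")
E
```

```text
[ 0.41170542 -0.01886564  0.19957874] [-0.61  0.33  2.03  0.59  1.25 -0.88] [ -1.  -42.9 -18.7   1.    1.5  -0.1] 5.7167
224 172
```

View pics/poke2.png

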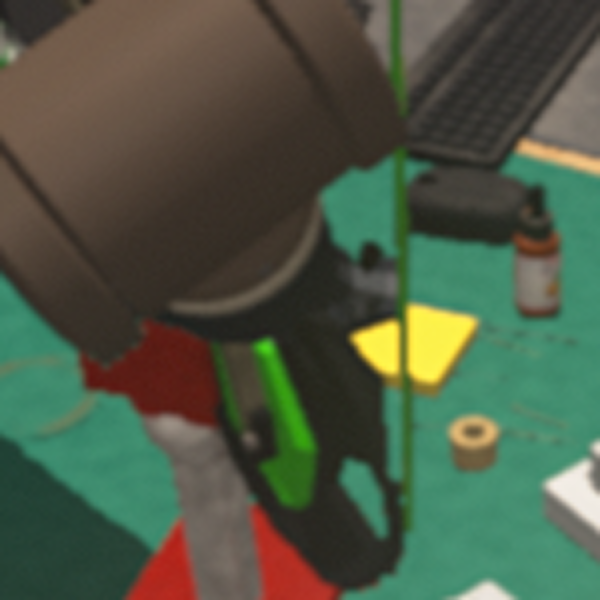

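The wrist overlaps the limb while the fingertips are behind it, and there is still no force. So the bow isn't solid to the arm and I can use the plain tool-down grasp.

```bash
python3 - <<'E'
from h import *
P,R=grasp((.509,-.058),.722,0,.139,1); print(P); rel(P,R)
E
```

```text
[ 0.509  -0.058   0.1203]
shift [-75.4 100.8  39.1] turn [ 0.252 -0.652 -0.755] deg 59 q [-0.24  0.42  1.91  0.    0.8  -0.96] c8e-19 E [0.25 0.01 0.73] W [ 0.51 -0.06  0.42]
```

Emit:
{"api": "carry_out", "payload": {"rows": [[-7, 10, 2, 0.025, -0.065, -0.075, 110], [-15, 20, 4, 0.05, -0.13, -0.151, 110], [-22, 30, 8, 0.076, -0.196, -0.226, 110], [-30, 40, 12, 0.101, -0.261, -0.302, 110], [-37, 50, 16, 0.126, -0.326, -0.378, 110], [-45, 60, 20, 0.151, -0.391, -0.453, 110], [-52, 70, 25, 0.176, -0.456, -0.529, 110], [-60, 80, 30, 0.202, -0.522, -0.604, 110], [-68, 91, 35, 0.227, -0.587, -0.68, 110], [-75, 101, 39, 0.252, -0.652, -0.755, 110]]}}

```text
clock: 6.6
tcp_pos: [0.5104, -0.0589, 0.1203]
orientation: [1.286, 2.863, -0.004]
ft_force: [-0.6, -0.9, -0.2]
finger_gap: 0.0484
gripper_force: 0.0
```

Emit:
{"api": "carry_out", "payload": {"rows": [[0, 0, 0, 0, 0, 0, 110], [0, 0, 0, 0, 0, 0, 110]]}}

```text
clock: 6.77
tcp_pos: [0.5091, -0.0581, 0.1204]
orientation: [-1.293, -2.861, -0.0]
ft_force: [0.9, 0.0, 0.8]
finger_gap: 0.0486
gripper_force: 0.0
```

```bash
python3 - <<'E'
from h import *
o=manip.get_obs(); print(o["tcp_pos"],o["ft_force"],o["finger_gap"],o["tau"].round(1))
P,R=grasp((.509,-.058),.722,0,.049,1); print(P); rel(P,R)
E
```

```text
[ 0.50907376 -0.05809018  0.12040413] [0.90129864 0.02231706 0.82837264] 0.048583191721097006 [  1.2 -50.6 -20.   -0.4  -0.3   0. ]
[ 0.509  -0.058   0.0303]
shift [-0.   0.  90.1] turn [-0.    -0.002 -0.   ] deg 0 q [-0.24  0.57  1.99 -0.    0.59 -0.96] c5e-18 E [ 0.32 -0.01  0.69] W [ 0.51 -0.06  0.33]
```

Emit:
{"api": "carry_out", "payload": {"rows": [[0, 0, 15, 0, 0, 0, 110], [0, 0, 30, 0, 0, 0, 110], [0, 0, 45, 0, 0, 0, 110], [0, 0, 60, 0, 0, 0, 110], [0, 0, 72, 0, 0, 0, 110], [0, 0, 80, 0, 0, 0, 110], [0, 0, 85, 0, 0, 0, 110], [0, 0, 90, 0, 0, 0, 110]]}}

```text
clock: 7.43
tcp_pos: [0.5095, -0.0594, 0.0306]
orientation: [1.296, 2.862, -0.0]
ft_force: [-0.3, 0.3, -0.7]
finger_gap: 0.0486
gripper_force: 0.0
```

Emit:
{"api": "carry_out", "payload": {"rows": [[0, 0, 0, 0, 0, 0, 150], [0, 0, 0, 0, 0, 0, 255], [0, 0, 0, 0, 0, 0, 255], [0, 0, 0, 0, 0, 0, 255], [0, 0, 0, 0, 0, 0, 255], [0, 0, 0, 0, 0, 0, 255]]}}

```text
clock: 7.93
tcp_pos: [0.5096, -0.0591, 0.0309]
orientation: [1.293, 2.862, -0.001]
ft_force: [0.4, -0.3, -1.0]
finger_gap: -0.0003
gripper_force: 0.0
```

The fingers shut on nothing. I'll use image code to see whether the block is where I measured it, and where the fingertips appear.

```bash
python3 - <<'E'
from h import *
o=manip.get_obs(); print(p("side",o["tcp_pos"]),p("side",[.509,-.058,.056]),p("side",[.509,-.058,.026]))
a=manip.get_image("side"); g=cv2.cvtColor(a,cv2.COLOR_RGB2GRAY)
b=cv2.resize(cv2.imread("pics/side0.png",0),(560,420),interpolation=cv2.INTER_AREA)
def show(m,y0=218,y1=276,x0=240,x1=310):
    # downsample gray 2x to digit 0-9
    for y in range(y0,y1,2): print("".join("%d"%min(9,m[y:y+2,x:x+2].mean()//26) for x in range(x0,x1,2)))
show(b);print();show(g)
E
```

```text
[[275.04644584 244.11436803]] [[274.61284388 235.76356436]] [[274.80552328 245.29364342]]
11112344444444444444444444444445764
11112444444444444444444444443344444
11113444444444444444444444444444444
11223444444444444444444444444444433
12344444444444454444444444444444334
33444444444445787544444444444444444
44444444444578888754444444444444444
44444444467887888886444444444444444
44444444788765688888754444444444444
44444446888544468888875444444444444
44444578888764345788887644444444444
44444578888886444578768864444444444
44444457888887444445558887544444444
44444445788888854444458888754444444
44444444468888886444458888886444444
44444433446888888644458888888744444
44444444344588888864468888888654444
44444444434457888887775688886444444
44444444444445788888886688754444444
44444444444444468888888886444444446
44444444444433446888888754444444457
44444444444444444688886444434444467
44444444444444444457754444444444577
44444444444444443444444334444445677
44444444444444444444444334444446777
44444444444444444444444444444457777
44444444444444444444344444444567777
44444444444444444444444444444677777
44
[... 378 characters left out ...]
4444444444444444
44332344444444334444444444444444444
33222344444444334444444444344444444
22222344444444444444444443233344444
22222334444444444344444444322233444
22222234444444444444444444433222444
22222233444444444444444444444323444
22222223344444444444444444444433444
22222222334444444444444444444334444
22222222223444444444444444444444444
22222222222344444444444444444444446
22222222222233444444444444443344457
22222222222223344444444444432344467
22222222222222334444444443322344577
22222222222222233444444433222445677
22222222222222222344443322222446777
22222222222222222234433222223457777
22222222222222222223322222223567777
22222222222222222222222222224677777
22222222222222222222222222235777777
```

```bash
python3 - <<'E'
from h import *
for n in("side","top"):
    a=manip.get_image(n); b=cv2.resize(cv2.imread(f"pics/{n}0.png"),(560,420),interpolation=cv2.INTER_AREA)[:,:,::-1]
    for nm,m in(("old",b),("now",a)):
        k=((m.min(2)>170)&(m.max(2).astype(int)-m.min(2)<35)).astype(np.uint8); c,l,s,ce=cv2.connectedComponentsWithStats(k)
        print(n,nm,[(ce[i].round().tolist(),int(s[i,4]),s[i,2:4].tolist()) for i in range(1,c) if s[i,4]>60])
E
```

```text
side old [([304.0, 197.0], 68, [14, 10]), ([303.0, 208.0], 298, [37, 22]), ([275.0, 245.0], 683, [48, 36]), ([322.0, 322.0], 505, [42, 73]), ([208.0, 315.0], 1220, [58, 51]), ([140.0, 408.0], 1194, [66, 27])]
side now [([305.0, 197.0], 66, [13, 10]), ([306.0, 210.0], 241, [31, 18]), ([322.0, 322.0], 508, [42, 73]), ([208.0, 315.0], 1239, [58, 51]), ([150.0, 341.0], 136, [33, 36]), ([141.0, 408.0], 1251, [64, 27])]
top old [([330.0, 15.0], 232, [28, 13]), ([509.0, 167.0], 111, [18, 15]), ([257.0, 219.0], 645, [37, 32]), ([317.0, 223.0], 829, [39, 41]), ([395.0, 226.0], 108, [14, 16]), ([441.0, 241.0], 80, [16, 13]), ([520.0, 253.0], 183, [21, 19]), ([154.0, 346.0], 9494, [106, 154])]
top now [([546.0, 114.0], 205, [20, 31]), ([504.0, 144.0], 165, [13, 27]), ([414.0, 234.0], 997, [49, 31]), ([504.0, 240.0], 1564, [49, 42]), ([450.0, 272.0], 117, [10, 38]), ([157.0, 346.0], 10527, [110, 155]), ([306.0, 282.0], 172, [21, 16]), ([315.0, 376.0], 128, [18, 16]), ([425.0, 395.0], 72, [11, 10])]
```

The block is no longer where it was. I'll raise and open the gripper before looking.

Emit:
{"api": "carry_out", "payload": {"rows": [[0, 0, -30, 0, 0, 0, 255], [0, 0, -70, 0, 0, 0, 255], [0, 0, -110, 0, 0, 0, 255], [0, 0, -150, 0, 0, 0, 255], [0, 0, -190, 0, 0, 0, 255], [0, 0, -220, 0, 0, 0, 255], [0, 0, -220, 0, 0, 0, 255]]}}

```text
clock: 8.67
tcp_pos: [0.5113, -0.0592, 0.2567]
orientation: [1.289, 2.854, 0.001]
ft_force: [0.7, 0.2, 0.7]
finger_gap: -0.0003
gripper_force: 0.0
```

```bash
python3 - <<'E'
from h import *
a=manip.get_image("side");b=manip.get_image("top"); np.savez("raw.npz",a=a,b=b)
cv2.imwrite("pics/last.png",np.hstack([cv2.resize(a[110:410,70:370],(400,400),interpolation=3),cv2.resize(b[120:420,180:480],(400,400),interpolation=3)])[:,:,::-1])
E
```

```text
(no output)
```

View pics/last.png

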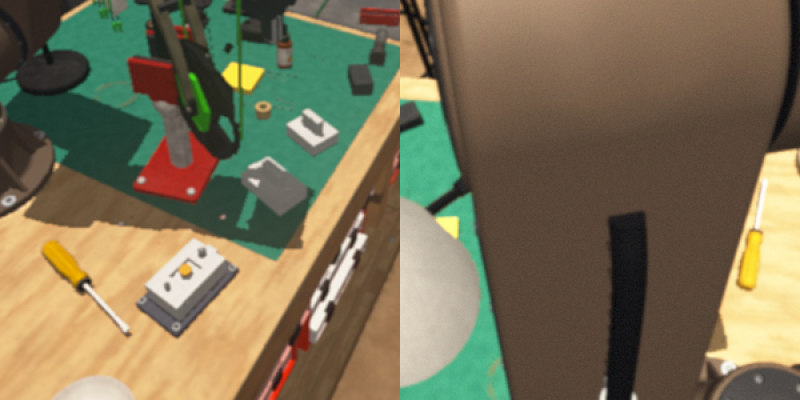

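The long half is still in its original place, now in the arm's shadow at (275,185). So the fingers closed near the rib without gripping it. I'll compare where the fingertips appear with where the TCP projects.

```bash
python3 - <<'E'
from h import *
o=manip.get_obs(); print(o["tcp_pos"],p("side",o["tcp_pos"]),p("side",np.array(o["tcp_pos"])+[0,0,.03]),p("side",[[.509,-.058,.056],[.4945,-.0415,.056],[.5235,-.0745,.056]]).round(1).tolist())
a=manip.get_image("side"); g=cv2.cvtColor(a,cv2.COLOR_RGB2GRAY)
for y in range(110,180,2): print(y,"".join("%x"%min(15,int(g[y:y+2,x:x+2].mean())//13) for x in range(240,320,2)))
print()
g=cv2.createCLAHE(4,(8,8)).apply(g)
for y in range(218,266,2): print(y,"".join("%x"%min(15,int(g[y:y+2,x:x+2].mean())//16) for x in range(240,320,2)))
E
```

```text
[ 0.50947458 -0.05884335  0.25136604] [[273.36961233 161.35782652]] [[273.09655678 147.49300728]] [[274.6, 235.8], [267.8, 230.5], [281.6, 241.2]]
110 5334532233322222222222222268888888998688
112 6534532223322222222222222378888999986788
114 6534532222222222222222223688889999976888
116 3444532222222222222222345888888899768888
118 32245322222222222222249a9888888888678888
120 7665543222222222222226cddedb988877688888
122 88876765322222222233369abceeedca86778888
124 888767754332222223455788889acdeedbb98778
126 8887665334432232344656888888899bbcddcbb9
128 88875544444432234656436888888888899acddd
130 88875444445433335656424888888888888889ab
132 8887543344443333565642478888888888888888
134 8887542333333333465642478888888888888888
136 8887542222223333465654468888888888888888
138 8887543222223333465643358888888888888888
140 8887556544333333465653357888888888888888
142 4577568888766665575565456888888888888888
144 2368668888888887776544446888888888888888
146 2478668888888888888777778888888888888888
148 3688668888888888888899888888888888888888
150 788866888888888888889a987888888888888888
152 8888
[... 1002 characters left out ...]
888adcaa99988898888888877
236 aabbbaaabbba98789889cca98888888888888777
238 aabbbba99998877778878a999888888888888878
240 aaabba9988998877778887788888998898878889
242 54577888aaa9887777788778778888899887889b
244 33233578ceedb8877777777777788788887778ac
246 33323578adffb8887777777777777788888789ab
248 2323236779cda888877777777777777888878abb
250 232223357789888888777788777776457888abab
252 333222236777777778777787777766323689bbbd
254 23233323777777777777777777766531368abbce
256 2322222379867767777777777666652237acccde
258 2222222589965666777777777666542469bddeee
260 222222369974356667777776676532268adddeee
262 223332379863224666676666664222269bdedeee
264 22222258886322246666666653222228acdeeeec
```

```bash
python3 - <<'E'
from h import *
a=manip.get_image("side").astype(int); b=cv2.resize(cv2.imread("pics/side0.png"),(560,420),interpolation=cv2.INTER_AREA)[:,:,::-1].astype(int)
d=np.abs(a-b).max(2)
for y in range(100,180,2): print(y,"".join("%x"%min(15,int(d[y:y+2,x:x+2].mean())//8) for x in range(230,320,2)))
print([a[y,276].tolist() for y in range(136,166,4)])
x=np.array([.509475,-.0588,.2514])
print(p("side",[x+[0,0,.054+.019],x+[0,0,.12],x+[.04,.03,.073]]).round())
E
```

```text
100 0000000110342124431121222212534ab820000000000
102 0000144430320145311211212224438bb500000000000
104 000057762010014312222212224537bb9200000000000
106 0002dfb4000001121212212223534acb6000000000000
108 0001bfb3101121112112222224349bb92000000000000
110 0000244310132001112222223339bcb60000000000000
112 000000121033210112212224427bcc920000000000000
114 000000000023122122223234249bbb600000000000000
116 0000000000111222222222438db877200000000000000
118 000000000012333322222333fff410000000000000000
120 000000000000001233433327ceb100000000000000000
122 00000000000023000011115acb5000000000000000000
124 000000000000122233321278871000000000000000000
126 000000000000000133333322341000000000000000000
128 000000000000000012333121210000000000000000000
130 000000000000000002333130220000000000000000000
132 000000000000000002333131320000000000000000000
134 000000000000000001112142320000000000000000000
136 000000000000000000000363410000000000000000000
138 000000000000000000000364520000000000000000000
140 000000000000000000000364420000000000000000000
142 000000000000000000022362310000000000000000000

[... 362 characters left out ...]
0000000000000000000000000000000000000
160 000000000110000000000000000000000000000000000
162 000000000110000000000000000000000000000000000
164 000000000110000000000000000000000000000000000
166 000000000110000000000000000000000000000000000
168 000000000110000000000000000000000000000000000
170 000000000110000000000000000000000000000000000
172 000000000110000000000000000000000000000000000
174 000000000000000000000000000000000000000000000
176 000000000000000000000000000000000000000000000
178 000000000000000000000000000000000000000000000
[[78, 77, 73], [79, 78, 74], [74, 87, 75], [70, 134, 105], [69, 133, 104], [69, 132, 103], [63, 139, 108], [74, 135, 107]]
[[273. 126.]
 [272. 101.]
 [295. 117.]]
```

```bash
python3 - <<'E'
from h import *
print(p("side",[[.452,-.348,.3495],[.452,-.348,.3495+.013],[.452,-.348,.3495+.047]]).round(1)/1.4)
c=cv2.imread("pics/both2.png")[:,:400].astype(int); b=cv2.resize(cv2.imread("pics/side0.png"),(400,300),interpolation=cv2.INTER_AREA).astype(int)
d=np.abs(c-b).max(2)
for y in range(90,185,3): print(y,"".join("%x"%min(15,int(d[y:y+2,x:x+2].mean())//8) for x in range(110,210,2)))
c=cv2.resize(cv2.imread("pics/poke2.png"),None,fx=.25,fy=.25,interpolation=cv2.INTER_AREA)
o=manip.get_obs();print(o["clock"])
E
```

```text
[[160.78571429 171.35714286]
 [160.         165.64285714]
 [157.78571429 149.5       ]]
90 0000000000002566aca5555524a21000000000000000000000
93 00000000000003668cd8d55559bcb200000000000000000000
96 000000000000015658a664566abcb600000000000000000000
99 00000000000001355541243548acb900000000000000000000
102 00000000000001145630012214abba30000000000000000000
105 000000000000001256510112218cb710000000000000000000
108 00000000000000113552102133668861000000000000000000
111 10000000000000012454013aedd97996000000000000000000
114 20000000000000011244133476539bfd001000001000000000
117 300000000000000021457a2134332eff001000000000000000
120 500000000000000012245fd1233321ff201000000000000000
123 5000000000000000022337c623332019200000100000000000
126 6000000000000000013335ac33221000000111000000000000
129 50000000000000000033447c91112100100000000000000000
132 200000000000000000111039d4111110000000000000000000
135 000000000000000000000116cb211110000000010010000000
138 10000000000000000000011589321111000000000000000000
141 84000000000000000000027777212a92110000000000000001
144 88600000000000000000005776103bb8100000000000000000
147 8776100000000000000001166510039a410000000000000000
150 00003300000000000000001001211129600000000000000000
153 00001750000000000000001200110022100000000000000000
156 00000686100000100000002961011044000000000000000000
159 0000068883001110000000179b200035100000000000000000
162 0000058888301110000000059ee82114100000001110000000
165 0000058885111110000000138dfd7b93000001111001100000
168 00000488511111111000101168932110000010100110111000
171 00000684011111110100001111000000000100000001011010
174 00001740011111101110011010000000000010000010001001
177 00001510101111111111111000000000000001000001001000
180 00001742100011111111111000000000000000001000111101
183 00001988888654200001000000000000000000000110000110
8.8667
```

The shut tips appear about 34 mm higher than the reported TCP projects, so the fingers closed above the rib. I'll go lower by feel.

Emit:
{"api": "carry_out", "payload": {"rows": [[0, 0, 40, 0, 0, 0, 100], [0, 0, 80, 0, 0, 0, 100], [0, 0, 120, 0, 0, 0, 100], [0, 0, 155, 0, 0, 0, 100], [0, 0, 185, 0, 0, 0, 100], [0, 0, 205, 0, 0, 0, 100], [0, 0, 215, 0, 0, 0, 100], [0, 0, 220, 0, 0, 0, 100], [0, 0, 223, 0, 0, 0, 100]]}}

```text
clock: 9.62
tcp_pos: [0.5092, -0.059, 0.0269]
orientation: [-1.293, -2.862, 0.002]
ft_force: [-0.5, 0.2, 0.3]
finger_gap: 0.0519
gripper_force: 0.0
```

Emit:
{"api": "carry_out", "payload": {"rows": [[0, 0, 3, 0, 0, 0, 100], [0, 0, 6, 0, 0, 0, 100], [0, 0, 9, 0, 0, 0, 100]]}}

```text
clock: 9.87
tcp_pos: [0.5099, -0.0592, 0.0192]
orientation: [1.292, 2.861, -0.001]
ft_force: [-0.2, -1.0, -0.3]
finger_gap: 0.0521
gripper_force: 0.0
```

Emit:
{"api": "carry_out", "payload": {"rows": [[0, 0, 3, 0, 0, 0, 100], [0, 0, 6, 0, 0, 0, 100], [0, 0, 9, 0, 0, 0, 100]]}}

```text
clock: 10.12
tcp_pos: [0.5096, -0.0591, 0.0096]
orientation: [1.293, 2.862, -0.001]
ft_force: [0.7, -0.6, -0.1]
finger_gap: 0.0517
gripper_force: 0.0
```

```bash
python3 - <<'E'
from h import *
o=manip.get_obs(); print(o["tcp_pos"],p("side",o["tcp_pos"]),o["ft_force"])
a=manip.get_image("side"); g=cv2.createCLAHE(4,(8,8)).apply(cv2.cvtColor(a,cv2.COLOR_RGB2GRAY))
for y in range(200,270,2): print(y,"".join("%x"%min(15,int(g[y:y+2,x:x+2].mean())//16) for x in range(236,316,2)))
E
```

```text
[ 0.50956477 -0.0591297   0.00960374] [[275.17001274 250.69604218]] [ 0.71879771 -0.56130555 -0.0862166 ]
200 ccb539a9bca42222222222222222332258befdbb
202 ccc83468bca42222222222222222a932677abade
204 9bbb5048bb832222222222222222aa33777779df
206 46785169bb6442222222222222223328c97779ef
208 34554148ba753222222222222222222bfea779ef
210 2355412797553222222222222222224dffeb99df
212 2245412775553222222222322222358effffedee
214 1224412655542222222247842222578cffffffda
216 112221144344223322248a7322225778beffeb97
218 11221112223322233226aa62233477777adc9777
220 11111133223322222238aa622356997777887766
222 11211133222223322259ba622256999767777667
224 1211233222222663247aa9621256999987766799
226 21135972222224524bbaa96222579a9987668999
228 23457ba4222222226ddcaa831269999999888899
230 45459bb7222222225bccba974369999999999998
232 4446accb7322222269999aaa979a999999999998
234 4448ccccb8422225799999aaaaaa999999999998
236 445acdcbbb84223779aa999aaa99999999888888
238 447bb988abb83237789aa9989a99889999998888
240 44567558abb9323778999a998986446999998888
242 44444458aaba7327788889989986333589998888
244 44444447aaaaa867888889888898642246898889
246 344444479999aa999a9888888888864223798889
248 334444457999999999998888888888753489889a
250 44444444578999999999988899888887578889ab
252 44444444446898899999988888887776688889bb
254 4444444444457888888888888878777678779abb
256 333333443333578888888888888777778878accc
258 333333333444346787888888887777657889bdde
260 33333444443333467777887877777535889addee
262 33334444433333335777777777764336889cdede
264 3333334343333333356777777764224789bcdeee
266 333333333333333223467777653222478accddee
268 333333333333333323346776422222589ccdeeee
```

Emit:
{"api": "carry_out", "payload": {"rows": [[0, 0, 2, 0, 0, 0, 100], [0, 0, 4, 0, 0, 0, 100], [0, 0, 6, 0, 0, 0, 100], [0, 0, 8, 0, 0, 0, 100]]}}

```text
clock: 10.5
tcp_pos: [0.5095, -0.0591, 0.0014]
orientation: [1.293, 2.863, -0.001]
ft_force: [0.6, -0.1, -0.6]
finger_gap: 0.0518
gripper_force: 0.0
```

Emit:
{"api": "carry_out", "payload": {"rows": [[0, 0, 2, 0, 0, 0, 100], [0, 0, 4, 0, 0, 0, 100], [0, 0, 6, 0, 0, 0, 100], [0, 0, 6, 0, 0, 0, 100]]}}

```text
clock: 10.83
tcp_pos: [0.5093, -0.0591, -0.0048]
orientation: [1.293, 2.863, -0.001]
ft_force: [-1.5, 0.2, 0.2]
finger_gap: 0.0519
gripper_force: 0.0
```

Emit:
{"api": "carry_out", "payload": {"rows": [[0, 0, 0, 0, 0, 0, 180], [0, 0, 0, 0, 0, 0, 255], [0, 0, 0, 0, 0, 0, 255], [0, 0, 0, 0, 0, 0, 255], [0, 0, 0, 0, 0, 0, 255]]}}

```text
clock: 11.25
tcp_pos: [0.5096, -0.0592, -0.0042]
orientation: [1.293, 2.862, -0.001]
ft_force: [-0.0, 0.8, 1.9]
finger_gap: 0.0147
gripper_force: 59.1
```

Gripped: the gap is 14.7 mm and the force is 59 N. Now I'll lift.

Emit:
{"api": "carry_out", "payload": {"rows": [[0, 0, -10, 0, 0, 0, 255], [0, 0, -30, 0, 0, 0, 255], [0, 0, -60, 0, 0, 0, 255], [0, 0, -90, 0, 0, 0, 255], [0, 0, -110, 0, 0, 0, 255], [0, 0, -110, 0, 0, 0, 255]]}}

```text
clock: 11.75
tcp_pos: [0.5108, -0.0593, 0.1096]
orientation: [1.29, 2.857, 0.001]
ft_force: [1.0, 0.6, -4.1]
finger_gap: 0.0144
gripper_force: 59.3
```

```bash
python3 - <<'E'
from h import *
o=manip.get_obs(); print(o["tcp_pos"],o["ft_force"],o["torque"],o["finger_gap"],o["gripper_force"])
P,R=grasp((.387,-.244),-.678,0,.105+manip.pinch_z,1); rel(P,R)
E
```

```text
[ 0.51081335 -0.05926348  0.109645  ] [ 1.01262763  0.5546567  -4.05679997] [-0.06297081 -0.03209915 -0.03141369] 0.014444129492231159 59.29245114326477
shift [ -56.7 -215.     4.3] turn [0.006 0.003 1.4  ] deg 80 q [-0.71  0.38  2.05  0.    0.7  -0.03] c4e-18 E [ 0.21 -0.09  0.74] W [ 0.39 -0.24  0.4 ]
```

Emit:
{"api": "carry_out", "payload": {"rows": [[-6, -21, 0, 0, 0, 0.12, 255], [-11, -43, 0, 0, 0, 0.24, 255], [-17, -64, 0, 0, 0, 0.36, 255], [-23, -86, 0, 0, 0, 0.48, 255], [-28, -107, 0, 0, 0, 0.6, 255], [-34, -129, 0, 0, 0, 0.72, 255], [-40, -150, 0, 0, 0, 0.84, 255], [-45, -172, 0, 0, 0, 0.96, 255], [-51, -194, 0, 0, 0, 1.08, 255], [-57, -215, 0, 0, 0, 1.2, 255]]}}

```text
clock: 12.58
tcp_pos: [0.3845, -0.2443, 0.105]
orientation: [-2.688, -1.624, 0.001]
ft_force: [0.4, -0.2, -3.8]
finger_gap: 0.0145
gripper_force: 59.4
```

Emit:
{"api": "carry_out", "payload": {"rows": [[0, 0, 0, 0, 0, 0.1, 255], [0, 0, 0, 0, 0, 0.2, 255], [0, 0, 0, 0, 0, 0.2, 255]]}}

```text
clock: 12.83
tcp_pos: [0.385, -0.2438, 0.105]
orientation: [-2.837, -1.349, 0.001]
ft_force: [-0.1, 0.2, -4.3]
finger_gap: 0.015
gripper_force: 59.4
```

```bash
python3 - <<'E'
from h import *
o=manip.get_obs(); print(o["tcp_pos"],o["orientation"],o["ft_force"])
P,R=grasp((.387,-.244),-.678,0,.105+manip.pinch_z,1); rel(P,R)
a=manip.get_image("side"); cv2.imwrite("now.png",a[:,:,::-1]); g=cv2.createCLAHE(3,(8,8)).apply(cv2.cvtColor(a,cv2.COLOR_RGB2GRAY))
print(p("side",[.387,-.243,.11]))
for y in range(236,350,2): print(y,"".join("%x"%min(15,int(g[y:y+2,x:x+2].mean())//16) for x in range(140,280,2)))
E
```

```text
[ 0.38500652 -0.24382639  0.10503716] [-2.83665765e+00 -1.34860067e+00  1.41279307e-03] [-0.07020249  0.18316865 -4.34931985]
shift [1.1 1.7 0. ] turn [-0.001  0.001 -0.005] deg 0 q [-0.71  0.38  2.05 -0.    0.7  -0.03] c5e-22 E [ 0.21 -0.09  0.74] W [ 0.39 -0.24  0.4 ]
[[205.02957857 292.71884444]]
236 55455554455421122222221121121111121256666676569a9999aaa999999988899988
238 5444555444444222122222222221111122114666777658a9999aaaaa99999888999999
240 554455544445532222222222211111221122256666657a9999aa9aaaaaa98888889888
242 544455444454542122211111111111112233246666559999aaa9999aa9999888888888
244 6554444444444432148311111121112222343366665799999aa9999999999999988888
246 7665444444444444235211212222112222344466656999998999999999999999888888
248 a7776554444444563122111111111112222344566579988989999889aa999999888888
250 c977776554444445322221211211111122234445558999999899888999889999888888
252 dc977887655444443312211111111111212344445666899a9999888899889999888888
254 ddc9877777655444432121111111112111233444664469a99999888889999998888887
256 cddc977776776655443222111121121111233347a9533
[... 2775 characters left out ...]
12455555556aeffeddddeeeee
332 787655544444444443323788888888888887777762111245556665548deeeedeeeeeee
334 588864444444444443232368888888888877777631112355556655446aeeeeeeeeeeed
336 7788843444444443344321268888888887777763111245555566554459deeeeddeeeed
338 a77aca544444444322321112478888887777763111136655555554558bdeeeddddeeee
340 ca88efa5444444443211111113688887777763111135666565655669bddeedcccdeeee
342 bba99efa5444444443211111112688877776311113456655565579adddeeedccdeeeee
344 abbb99efa5445544455311111112478877631111344455555556aedcdeeeecbcddddde
346 abbcb9afe944554446663211111113687731111244445555556aeecceeeedbbcddcdee
348 bbbccc9afe95444456665321111111257411112344455556657cedddeeedcbcccccdec
```

I've used all the picture views, so from here I'll locate the held block with an edge fit in code. I'll validate the method on the lower half first.

```bash
cat >> h.py <<'E'
def edges(L=.096,H=.026,below=None):
    a,b=.03,L/2; t=[(-a,-b,H),(a,-b,H),(a,b,H),(-a,b,H)]; u=[(x,y,below or 0) for x,y,_ in t]
    return [(t[i],t[(i+1)%4]) for i in range(4)],[(u[i],u[(i+1)%4]) for i in range(4)],[(t[i],u[i]) for i in range(4)]
def efit(g,E,z,yaw,xy,rng=.012,st=.001,n="side"):
    g=cv2.GaussianBlur(g.astype(np.float32),(0,0),.8); gx=cv2.Sobel(g,cv2.CV_32F,1,0)/8; gy=cv2.Sobel(g,cv2.CV_32F,0,1)/8
    B=Ro.from_euler('z',yaw).as_matrix(); k=np.linspace(.04,.96,40)[:,None]; res=[]
    P=[(np.array(a)+(np.array(b)-a)*k)@B.T for a,b in E]
    rs=np.arange(-rng,rng+1e-9,st)
    for dx in rs:
        for dy in rs:
            s=0
            for Q in P:
                uv=p(n,Q+[xy[0]+dx,xy[1]+dy,z]).astype(np.float32); d=uv[-1]-uv[0]; d/=np.linalg.norm(d)
                X=cv2.remap(gx,uv[:,:1],uv[:,1:],1)[:,0]; Y=cv2.remap(gy,uv[:,:1],uv[:,1:],1)[:,0]
                s+=np.minimum(np.abs(-d[1]*X+d[0]*Y),12).mean()
            res.append((s/len(P),xy[0]+dx,xy[1]+dy))
    return sorted(res)[::-1]
E
python3 - <<'E'
from h import *
b=cv2.resize(cv2.imread("pics/side0.png",0),(560,420),interpolation=cv2.INTER_AREA)
T,U,V=edges()
print("lower");[print(np.round(r,4)) for r in efit(b,T,.018,-.678,(.387,-.243))[:4]]
print("upper at start");[print(np.round(r,4)) for r in efit(b,T,0,.722,(.509,-.058))[:4]]
g=cv2.imread("now.png",0); o=manip.get_obs()
r=Ro.from_rotvec(o["orientation"]).as_matrix()[:,1]; yaw=np.arctan2(r[1],r[0]); print("yaw",yaw)
for zz in(.105,.110,.115):
    print("held",zz); [print(np.round(x,4)) for x in efit(g,T+U[:1]+U[1:2]+[V[0],V[1],V[2]],zz,yaw,(.385,-.244),.02,.002)[:4]]
# lower half, side-bottom occluded? check now
E
```

```text
lower
[10.9622  0.386  -0.238 ]
[10.954  0.385 -0.238]
[10.9152  0.386  -0.239 ]
[10.8208  0.385  -0.237 ]
upper at startTraceback (most recent call last):
  File "<stdin>", line 5, in <module>
  File "h.py", line 54, in efit
    uv=p(n,Q+[xy[0]+dx,xy[1]+dy,z]).astype(np.float32); d=uv[-1]-uv[0]; d/=np.linalg.norm(d)
       ~^^^^^^^^^^^^^^^^^^^^^^^^^^^
  File "h.py", line 8, in p
    K,R,t=cam(n); q=K@(R@np.asarray(X).reshape(-1,3).T+t[:,None]); return (q[:2]/q[2]).T
          ~~~^^^
  File "h.py", line 4, in cam
    c=manip.camera_model(n); R=cv2.Rodrigues(np.array(c["rvec"]))[0]; return np.array(c["intrinsics"]),R,np.array(c["tvec"])
ValueError: time passes only in moves, steps and waits
```

```bash
python3 - <<'E'
s=open("h.py").read()
s=s.replace("import numpy as np, cv2","import numpy as np, cv2, functools",1).replace("def cam(n):","@functools.lru_cache\ndef cam(n):",1).replace("np.minimum(np.abs(-d[1]*X+d[0]*Y),12)","np.minimum(np.abs(-d[1]*X+d[0]*Y),25)")
open("h.py","w").write(s)
E
cat > m.py <<'E'
from h import *
b=cv2.resize(cv2.imread("pics/side0.png",0),(560,420),interpolation=cv2.INTER_AREA)
T,U,V=edges()
for y in(-.70,-.69,-.68,-.67,-.66):
    print("lower",y,np.round(efit(b,T,.018,y,(.387,-.241),.008)[0],4), np.round(efit(b,T[1:]+[T[0]]+V[:3],.018,y,(.387,-.241),.008)[0],4))
for y in(.70,.71,.72,.73,.74):
    print("upper",y,np.round(efit(b,T,0,y,(.509,-.058),.008)[0],4))
g=cv2.imread("now.png",0); o=manip.get_obs()
r=Ro.from_rotvec(o["orientation"]).as_matrix()[:,1]; yaw=np.arctan2(r[1],r[0]); print("yaw",yaw)
for zz in(.105,.110,.115):
    R=efit(g,T+U[:2]+V[:3],zz,yaw,(.385,-.244),.02,.002); print("held",zz,[np.round(x,3).tolist() for x in R[:4]])
E
timeout 300 python3 m.py
```

```text
lower -0.7 [17.2113  0.385  -0.24  ] [12.465  0.388 -0.24 ]
lower -0.69 [17.4016  0.385  -0.239 ] [12.5451  0.384  -0.24  ]
lower -0.68 [17.546  0.385 -0.239] [12.6861  0.383  -0.24  ]
lower -0.67 [17.6334  0.385  -0.239 ] [12.8241  0.383  -0.24  ]
lower -0.66 [17.6642  0.385  -0.239 ] [12.8318  0.383  -0.24  ]
upper 0.7 [24.945  0.508 -0.055]
upper 0.71 [24.9281  0.508  -0.055 ]
upper 0.72 [24.8889  0.508  -0.055 ]
upper 0.73 [24.8281  0.508  -0.055 ]
upper 0.74 [24.7508  0.508  -0.055 ]
yaw -0.6765597213692384
held 0.105 [[3.924, 0.385, -0.238], [3.752, 0.385, -0.24], [3.735, 0.387, -0.238], [3.7, 0.387, -0.24]]
held 0.11 [[3.952, 0.387, -0.242], [3.795, 0.387, -0.244], [3.608, 0.385, -0.242], [3.39, 0.387, -0.24]]
held 0.115 [[3.822, 0.387, -0.246], [3.592, 0.389, -0.246], [3.558, 0.387, -0.248], [3.497, 0.387, -0.244]]
```

The edge fit puts the held block at (0.387,-0.241) and the lower half at (0.385,-0.239). I'll correct by about 3 mm, lower to just above the dowels, and check again.

Emit:
{"api": "carry_out", "payload": {"rows": [[0, -1, 8, 0, 0, 0, 255], [0, -2, 18, 0, 0, 0, 255], [0, -2.8, 28, 0, 0, 0, 255], [0, -2.8, 36, 0, 0, 0, 255], [0, -2.8, 40, 0, 0, 0, 255], [0, -2.8, 40, 0, 0, 0, 255], [0, -2.8, 40, 0, 0, 0, 255]]}}

```text
clock: 13.47
tcp_pos: [0.3837, -0.2421, 0.0656]
orientation: [2.832, 1.358, -0.001]
ft_force: [0.0, -1.0, -4.0]
finger_gap: 0.015
gripper_force: 59.4
```

```bash
cat > m2.py <<'E'
from h import *
b=cv2.resize(cv2.imread("pics/side0.png",0),(560,420),interpolation=cv2.INTER_AREA)
T,U,V=edges()
L=efit(b,T,.018,-.672,(.385,-.239),.003,.0005)[:8]; L=np.average(np.array(L)[:,1:],axis=0)
a=manip.get_image("side"); cv2.imwrite("now2.png",a[:,:,::-1]); g=cv2.cvtColor(a,cv2.COLOR_RGB2GRAY)
o=manip.get_obs(); r=Ro.from_rotvec(o["orientation"]).as_matrix()[:,1]; yaw=np.arctan2(r[1],r[0]); z=o["tcp_pos"][2]+.0042
print(o["tcp_pos"],yaw,o["ft_force"],o["finger_gap"],"lower",L)
for E in(T,T+U[:2]+V[:3]):
  for dz in(-.003,0,.003):
    R=efit(g,E,z+dz,yaw,(.385,-.239),.01,.001); h=np.average(np.array(R[:6])[:,1:],axis=0); print(dz,R[0][0].round(2),h.round(4),"need",(L-h).round(4))
E
timeout 300 python3 m2.py
```

```text
[ 0.38379228 -0.24224442  0.06588501] -0.6769667450373608 [-0.2041563  -0.82643648 -4.2697096 ] 0.014519142279749814 lower [ 0.38525 -0.239  ]
-0.003 4.63 [ 0.3947 -0.2462] need [-0.0094  0.0072]
0 4.57 [ 0.3945 -0.248 ] need [-0.0093  0.009 ]
0.003 4.23 [ 0.3892 -0.245 ] need [-0.0039  0.006 ]
-0.003 5.3 [ 0.3845 -0.2385] need [ 0.0007 -0.0005]
0 5.26 [ 0.3853 -0.2408] need [-0.0001  0.0018]
0.003 5.23 [ 0.3855 -0.2425] need [-0.0003  0.0035]
```

Emit:
{"api": "carry_out", "payload": {"rows": [[0.3, -0.7, 2, 0, 0, 0, 255], [0.3, -0.7, 5, 0, 0, 0, 255], [0.3, -0.7, 8, 0, 0, 0, 255], [0.3, -0.7, 11, 0, 0, 0, 255]]}}

```text
clock: 13.85
tcp_pos: [0.3833, -0.2416, 0.0546]
orientation: [2.832, 1.356, -0.0]
ft_force: [-0.4, -0.3, -2.9]
finger_gap: 0.0147
gripper_force: 59.4
```

Emit:
{"api": "carry_out", "payload": {"rows": [[0, 0, 1, 0, 0, 0, 255], [0, 0, 2, 0, 0, 0, 255], [0, 0, 3, 0, 0, 0, 255]]}}

```text
clock: 14.1
tcp_pos: [0.3833, -0.2416, 0.0517]
orientation: [2.833, 1.356, -0.0]
ft_force: [-0.3, -1.3, -3.5]
finger_gap: 0.0151
gripper_force: 59.4
```

Emit:
{"api": "carry_out", "payload": {"rows": [[0, 0, 1, 0, 0, 0, 255], [0, 0, 2, 0, 0, 0, 255]]}}

```text
clock: 14.27
tcp_pos: [0.3834, -0.2417, 0.0497]
orientation: [2.832, 1.356, -0.0]
ft_force: [0.2, -1.2, -3.4]
finger_gap: 0.0146
gripper_force: 59.5
```

Emit:
{"api": "carry_out", "payload": {"rows": [[0, 0, 1, 0, 0, 0, 255], [0, 0, 2, 0, 0, 0, 255], [0, 0, 3, 0, 0, 0, 255]]}}

```text
clock: 14.52
tcp_pos: [0.3834, -0.2418, 0.0468]
orientation: [2.832, 1.356, -0.0]
ft_force: [-0.1, -1.1, -2.7]
finger_gap: 0.0149
gripper_force: 59.5
```

Emit:
{"api": "carry_out", "payload": {"rows": [[0, 0, 1, 0, 0, 0, 255], [0, 0, 2, 0, 0, 0, 255], [0, 0, 3, 0, 0, 0, 255]]}}

```text
clock: 14.77
tcp_pos: [0.3835, -0.2418, 0.044]
orientation: [2.832, 1.356, 0.0]
ft_force: [-1.6, -1.8, 5.6]
finger_gap: 0.0151
gripper_force: 60.6
```

Emit:
{"api": "carry_out", "payload": {"rows": [[0, 0, 1, 0, 0, 0, 255], [0, 0, 2, 0, 0, 0, 255], [0, 0, 2, 0, 0, 0, 255]]}}

```text
clock: 15.02
tcp_pos: [0.3835, -0.2418, 0.0419]
orientation: [2.832, 1.356, 0.0]
ft_force: [-0.8, -1.9, 4.4]
finger_gap: 0.0148
gripper_force: 60.7
```

The ejector touched at the height I expected. I'll press on to closure.

Emit:
{"api": "carry_out", "payload": {"rows": [[0, 0, 1, 0, 0, 0, 255], [0, 0, 1.5, 0, 0, 0, 255], [0, 0, 1.5, 0, 0, 0, 255]]}}

```text
clock: 15.27
tcp_pos: [0.3835, -0.2418, 0.0405]
orientation: [2.832, 1.356, 0.0]
ft_force: [-0.9, -2.5, 6.4]
finger_gap: 0.0147
gripper_force: 60.8
```

Emit:
{"api": "carry_out", "payload": {"rows": [[0, 0, 0.5, 0, 0, 0, 255], [0, 0, 1, 0, 0, 0, 255], [0, 0, 1, 0, 0, 0, 255]]}}

```text
clock: 15.52
tcp_pos: [0.3835, -0.2419, 0.0398]
orientation: [2.832, 1.356, 0.0]
ft_force: [-1.4, -1.8, 9.8]
finger_gap: 0.0146
gripper_force: 61.3
```

Emit:
{"api": "carry_out", "payload": {"rows": [[0, 0, 0.5, 0, 0, 0, 255], [0, 0, 0.5, 0, 0, 0, 255]]}}

```text
clock: 15.68
tcp_pos: [0.3836, -0.242, 0.0398]
orientation: [2.831, 1.356, 0.001]
ft_force: [-3.4, -1.8, 18.5]
finger_gap: 0.0149
gripper_force: 62.6
```

Emit:
{"api": "carry_out", "payload": {"rows": [[0, 0, 0.4, 0, 0, 0, 255], [0, 0, 0.6, 0, 0, 0, 255], [0, 0, 0.6, 0, 0, 0, 255], [0, 0, 0.6, 0, 0, 0, 255]]}}

```text
clock: 16.02
tcp_pos: [0.3836, -0.242, 0.0397]
orientation: [2.831, 1.356, 0.001]
ft_force: [-4.0, -0.0, 29.4]
finger_gap: 0.0148
gripper_force: 64.1
```

```bash
python3 - <<'E'
from h import *
o=manip.get_obs(); print(o["tcp_pos"],o["ft_force"],o["torque"],o["gripper_force"],o["clock"])
a=manip.get_image("side"); g=cv2.cvtColor(a,cv2.COLOR_RGB2GRAY); T,U,V=edges()
for z in(.041,.044,.047,.05):
    print(z,np.round(efit(g,T+U[:2]+V[:3],z,-.677,(.385,-.239),.006,.001)[0],4))
E
```

```text
[ 0.38359197 -0.24197752  0.03972452] [-4.01573094 -0.0319528  29.42843166] [0.18553948 1.12224327 0.0518547 ] 64.11228060722351 16.0167
0.041 [ 5.9957  0.385  -0.239 ]
0.044 [ 6.0061  0.386  -0.241 ]
0.047 [ 5.9874  0.386  -0.243 ]
0.05 [ 5.8625  0.386  -0.245 ]
```

```bash
python3 -c "
from station import manip
print(manip.sign_off())"
```

```text
the job is handed in; nothing more can be done
None
```

The longer half is on the dowels, turned big hole to big dowel, and I handed the job in at 16 s while holding it closed with about 29 N at the wrist. Closure is judged from the force and the seating height, because I had no picture views left to look at the closed mould.

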